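# Tip out a tin of mixed stock cubes, sort them and start the pot sealer

### The arm

A 6-joint arm with a two-finger parallel gripper is mounted at the origin on the work surface. World frame = base frame: x ahead of the robot, y to its left, z up, the work surface at z = 0. Lengths are in m, angles in degrees, forces in N, time in s.
With the tool pointing down it reaches from about 0.325 to 0.9 m from the base axis. Payload 6.1 kg.
Tool frame: the origin (TCP) lies at the very end of the fingers, on their centre line; the grasp point (between the pads) lies 19 mm behind it (ctrl.grasp_offset is the distance from the TCP to the grasp point, in m); z points along the fingers, y is the line along which they close (so a half turn about z gives the same grasp; the last joint's range is limited). The gripper opens to 85 mm and grips with 20 to 120 N. Pads are 22 mm wide; open, the fingers measure 114 mm over their backs; the gripper's body (76 mm by 85 mm) begins 54 mm behind the grasp point. The pads swing forward as they close: fully open they stand 13 mm farther back than shut.
Start: joints at [64.395, 12.628, 87.462, -0, 79.91, -7.225], TCP at [0.197, 0.593, 0.231] pointing down, gripper open.
Joint ranges: [-170.65, 170.65], [-52.31, 119.04], [5.05, 147.46], [-71.25, 251.25], [11.57, 151.72], [-153.62, 153.62]. Speed limits (degrees/s): [147.25, 147.25, 172.46, 180, 180, 180].

### API

Orientations are given as a 3x3 rotation matrix whose columns are the frame's x, y, z axes.
In Python, from cell import ctrl gives the robot as it stands. The module is installed in compiled form; this text tells all that it offers.
- The arm moves only by the tool send_rows, never from a script. Its argument "steps" is a list of rows, each an object of numbers: "x", "y", "z": the shift along the tool's x, y, z in mm; "wx", "wy", "wz": the turn, a rotation vector about the tool's x, y, z in degrees; "hand": the closure, from 0 (fully open) to 1 (shut). A call has 1 to 10 rows; each row is the pose to reach, as a shift and turn from the pose commanded when the call began, along the tool's axes at that moment; what a row does not reach only later rows make up. A row lasts 1/8 s, in which the tool goes at most 62.5 mm and 10.7 degrees, less where a joint would pass 70% of its speed; a pose out of reach is approached as far as the arm can. A call with a gripper value outside its range is refused whole. The fingers move at their own pace and stop on an object; "force" is the grip in N (left out, the last holds). Time passes only in rows, so rows that repeat a pose let the fingers close. It gives the time, the measured TCP pose, the force, the opening and the grip force at its end, in the units of the state.
- ctrl.state(): the state, without advancing time (a new reading comes with each control period).
- ctrl.grab_frame(name): name is "scene" or "side" or "wrist"; returns a dict with "color" (480x640x3 uint8, red, green, blue), "K" (3x3 intrinsics, pixels), "rvec" (rotation vector, rad) and "tvec" (3), from world to camera coordinates, as OpenCV has them. Camera axes: x right, y down, z forward; pixel columns grow to the right and rows downward; lengths in m; the calibration is good to about 2 mm. A picture is of the moment at which its call begins. There is no depth.
- ctrl.hand_in(): hands the job in; it is judged then, once.
Trained networks look in a picture, given as the dict that the camera call returned (one of the last four; its "shot" number tells which), for a name from the list of things; names that differ only in an ending like _2 or _b are one class to them, and where a whole thing is asked for, a point or a joint stands for the part that bears it (a point fixed in the world has none). Each returns a list of dicts, best first, with "conf" (0 to 1); they miss things now and then, are a little off and sometimes report something else, mostly with a low value. They report only what shows in the picture. A call takes as long as a camera call.
- ctrl.trace(thing, picture): "region" (480x640 bool, what is visible of it).
- ctrl.landmark_of(thing, picture): "point" ([x, y, z] in m, in world coordinates, good to about 4 mm: a listed point, or the origin of a listed thing).
The state is a dict: "time_s": time; "joint_positions": joint angles; "dq": joint speeds; "tau": joint torques, N m; "position": TCP position; "eef_rot": TCP orientation; "force": force on the tool from outside, world axes, zero at the start; "wrist_torque": the same for the moment, N m; "grip_width": finger opening in m; "grasp_force": force on a finger pad.
Only numpy, scipy, OpenCV 4.12 (cv2) and the standard library are available. Lean on these libraries where they do the work, as an engineer would, in place of code of your own. Each camera call takes 0.05 s, during which the arm holds its last target. There are 200 camera calls.

### The job

Hold the flip-top tin low over the steel-edged tray and tip it just far enough (no steeper than about 60 degrees) that its flap swings open and every stock cube slides out onto the tray, and stand the empty tin back upright on its black mat with the flap shut. Sort the cubes from the tray, reds into the red pot and yellows into the yellow pot on the sealer, and only when all of them are in, turn the sealer's knob clockwise until it clicks over and stays over. Leave the jar and the tea box where they stand.

Things in the scene. Friction and masses are not known exactly. Their poses are not given: they have to be found in the camera images.
- tin: Flip-top tin of stock cubes, loose, 0.28 kg empty: green box 112 mm long (its x), 74 mm wide (y), 60 mm high, 3 mm walls, clear roof, yellow labels. Origin: centre of its underside, z up. Its whole -x end is open, closed only by a brass flap. Tip the -x end down to pour: the inside is slick, cubes start to slide at 15 to 25 degrees and are all out past the flap by about 35 degrees
- tin_grip (a point): point in the black grip plate in the middle of the tin's roof, 84 mm above the underside; same axes as the tin. The plate is 12 mm thick along x, 46 mm wide along y, from 60 to 100 mm above the underside: pinch it across its thickness (fingers closing along the tin's x)
- tin_lip (a point): the lower edge of the tin's open end: 56 mm from the tin's origin along its -x, at underside height; cubes slide out over it
- flap (a joint): angle of the brass flap (rad), hung from the upper edge of the tin's open end, 54 mm tall: 0 shut, up to 1.7 swung outward. It hangs freely with a very weak closing spring: it opens when the tin is tipped or a cube pushes it, and falls shut when the tin stands upright
- mat: black rubber mat, fixed, 170 x 140 mm, 3 mm thick, on the counter under the tin; origin: centre of its underside
- tray: sorting tray, fixed, 240 mm (its x) by 180 mm (its y), grey floor 3 mm thick, steel lip 4 mm wide and 10 mm high around it; origin: centre of its underside
- red1: stock cube, loose, wrapped in red with a silver band, 26 mm cube, about 20 g; origin: its centre. Starts inside the tin, lying on its floor. Belongs in the red pot. Absent (None) in some starts
- yellow1: stock cube, loose, wrapped in yellow with a silver band, 26 mm cube, about 20 g; origin: its centre. Starts inside the tin, lying on its floor. Belongs in the yellow pot. Absent (None) in some starts
- red2: stock cube, loose, wrapped in red with a silver band, 26 mm cube, about 20 g; origin: its centre. Starts inside the tin, lying on its floor. Belongs in the red pot. Absent (None) in some starts
- yellow2: stock cube, loose, wrapped in yellow with a silver band, 26 mm cube, about 20 g; origin: its centre. Starts inside the tin, lying on its floor. Belongs in the yellow pot. Absent (None) in some starts
- red3: stock cube, loose, wrapped in red with a silver band, 26 mm cube, about 20 g; origin: its centre. Starts inside the tin, lying on its floor. Belongs in the red pot. Absent (None) in some starts
- yellow3: stock cube, loose, wrapped in yellow with a silver band, 26 mm cube, about 20 g; origin: its centre. Starts inside the tin, lying on its floor. Belongs in the yellow pot. Absent (None) in some starts
- pot_red: red pot, square and open, 90 x 90 mm, 35 mm high, walls and floor 4 mm, fixed on the sealer's deck; origin: centre of its underside, which is 50 mm above the counter. The two pots may have changed places
- pot_yellow: yellow pot, square and open, 90 x 90 mm, 35 mm high, walls and floor 4 mm, fixed on the sealer's deck; origin: centre of its underside, which is 50 mm above the counter. The two pots may have changed places
- sealer: bench pot sealer, fixed: white base 280 mm (its x) by 260 mm (its y) by 50 mm high, with a grey block 30 mm deep along its +x edge that rises to 110 mm; origin: centre of its underside. The pots stand side by side on it (centres at x = 20 mm, y = -62 and 62 mm), the knob at x = -100 mm, y = 0
- knob (a joint): angle of the sealer's black knob (rad): 0 = off, grows clockwise seen from above, stop at 1.2. A detent resists with up to 0.15 N m, most at the start; until about 0.6 rad the knob swings back to 0 when let go, beyond that it clicks over, runs by itself to its stop at 1.2 and stays
- knob_grip (a point): on the knob's upright axis, 87 mm above the counter, at the height to grip: the knob's bar is 42 mm long (along this point's x), 14 mm thick (along its y) and reaches from 62 to 94 mm above the counter; turns with the knob
- jar: bystander: amber jar with a blue cap, 60 mm across, 110 mm high, loose; origin: centre of its underside
- tea_box: bystander: yellow and green tea box 70 x 100 x 130 mm high, loose; origin: centre of its underside

How it is judged (in metres and radians):
On the way, in this order (a step that is already met when the one before it is completed fails the run):
1. the tin is tipped low over the tray and its flap swings open (angle between tin's own z axis and vertical above 0.15 rad and value of joint flap above 0.08 rad and height (world z) of tin_lip below 0.15 m and x of tin_lip in the frame of tray between -0.14 and 0.14 m and y of tin_lip in the frame of tray between -0.11 and 0.11 m).
2. every cube lies on the tray, out of the tin (x of red1 in the frame of tray between -0.122 and 0.122 m and y of red1 in the frame of tray between -0.092 and 0.092 m and z of red1 in the frame of tray between 0 and 0.1 m and distance between each of red1, yellow1, red2, yellow2, red3, yellow3 and tin_grip above 0.1 m and x of yellow1 in the frame of tray between -0.122 and 0.122 m and y of yellow1 in the frame of tray between -0.092 and 0.092 m and z of yellow1 in the frame of tray between 0 and 0.1 m and x of red2 in the frame of tray between -0.122 and 0.122 m and y of red2 in the frame of tray between -0.092 and 0.092 m and z of red2 in the frame of tray between 0 and 0.1 m and x of yellow2 in the frame of tray between -0.122 and 0.122 m and y of yellow2 in the frame of tray between -0.092 and 0.092 m and z of yellow2 in the frame of tray between 0 and 0.1 m and x of red3 in the frame of tray between -0.122 and 0.122 m and y of red3 in the frame of tray between -0.092 and 0.092 m and z of red3 in the frame of tray between 0 and 0.1 m and x of yellow3 in the frame of tray between -0.122 and 0.122 m and y of yellow3 in the frame of tray between -0.092 and 0.092 m and z of yellow3 in the frame of tray between 0 and 0.1 m and linear speed of each of red1, yellow1, red2, yellow2, red3, yellow3 below 0.05 m/s), for 0.2 s.
3. every cube lies in the pot of its colour (x of red1 in the frame of pot_red between -0.042 and 0.042 m and y of red1 in the frame of pot_red between -0.042 and 0.042 m and z of red1 in the frame of pot_red between 0 and 0.06 m and x of red2 in the frame of pot_red between -0.042 and 0.042 m and y of red2 in the frame of pot_red between -0.042 and 0.042 m and z of red2 in the frame of pot_red between 0 and 0.06 m and x of red3 in the frame of pot_red between -0.042 and 0.042 m and y of red3 in the frame of pot_red between -0.042 and 0.042 m and z of red3 in the frame of pot_red between 0 and 0.06 m and x of yellow1 in the frame of pot_yellow between -0.042 and 0.042 m and y of yellow1 in the frame of pot_yellow between -0.042 and 0.042 m and z of yellow1 in the frame of pot_yellow between 0 and 0.06 m and x of yellow2 in the frame of pot_yellow between -0.042 and 0.042 m and y of yellow2 in the frame of pot_yellow between -0.042 and 0.042 m and z of yellow2 in the frame of pot_yellow between 0 and 0.06 m and x of yellow3 in the frame of pot_yellow between -0.042 and 0.042 m and y of yellow3 in the frame of pot_yellow between -0.042 and 0.042 m and z of yellow3 in the frame of pot_yellow between 0 and 0.06 m and linear speed of each of red1, yellow1, red2, yellow2, red3, yellow3 below 0.05 m/s), for 0.2 s.
4. the knob has clicked past its detent (value of joint knob above 0.95 rad), for 0.2 s.
At the end, for the whole second after the job is handed in: every cube rests in the pot of its own colour; the knob stands past its click (over 0.95 rad); the tin stands upright on its mat (within 6 degrees, its centre within 50 mm of the mat's centre), at rest, with its flap shut (under 0.25 rad) (all of step 3 and value of joint knob above 0.95 rad and angle between tin's own z axis and vertical below 0.1 rad and horizontal distance between tin and mat below 0.05 m and height (world z) of tin below 0.012 m and linear speed of tin below 0.03 m/s and value of joint flap below 0.25 rad); the robot touches nothing.
It fails at once if the tin is tipped too far (steeper than 69 degrees) (angle between tin's own z axis and vertical above 1.2 rad).
It fails at once if a bystander (jar, tea box) is moved by more than 30 mm (distance of any of jar, tea_box from where it was at the start of the episode above 0.03 m).
Of red1, yellow1, red2, yellow2, red3, yellow3 only 4 to 6 are there at a start; the rules pass over those that are not, and their reading is None.
At some moment in a run one of red1, yellow1, red2, yellow2, red3, yellow3 may be knocked a few centimetres aside while the robot is not near it.
It also fails if it takes over 210 s, if anything falls off the work surface, if the arm or the gripper's body presses on something with over 40 N, if the wrist force passes 120 N, or if a joint passes its speed limit or range.

## Working session

There is one attempt and no reset: what is moved stays moved. The work goes in short steps, Python scripts to look and compute and a tool call to move; the robot and the scene stay as the last step left them, time stands still between calls to the robot, and variables do not carry over. Pictures are saved under pics/ and viewed, at most 16 in all, crops included, and the job is handed in when it is done.

Besides the shell and the picture viewer there is one more tool, called after "Emit:" in YAML: its name, and indented under it one key for each argument. send_rows: Moves the arm, as the interface text tells. Its arguments: {"type":"object","properties":{"steps":{"type":"array"},"force":{"type":"number"}},"required":["steps"]}

```bash
mkdir -p pics
cat > h.py <<'E'
import numpy as np, cv2
from cell import ctrl
def save(f,n): cv2.imwrite(f'pics/{n}.png',f['color'][:,:,::-1])
def lm(names,f,k=1):
    for n in names:
        for d in ctrl.landmark_of(n,f)[:k]: print(n,np.round(np.array(d['point'])*1000).tolist(),round(d['conf'],2))
def px(p,f):
    return cv2.projectPoints(np.float64(p).reshape(-1,1,3),np.float64(f['rvec']),np.float64(f['tvec']),f['K'],None)[0].reshape(-1,2)
def onplane(u,v,z,f):
    R=cv2.Rodrigues(np.float64(f['rvec']))[0];t=np.float64(f['tvec']).ravel()
    c=-R.T@t;d=R.T@np.linalg.inv(f['K'])@[u,v,1]
    return c+d*(z-c[2])/d[2]
E
python3 - <<'E'
from h import *
for c in ('scene','side'):
    f=ctrl.grab_frame(c);save(f,c+'0');print(c)
    lm(['tin','tin_grip','tin_lip','mat','tray','pot_red','pot_yellow','sealer','knob_grip','jar','tea_box'],f)
s=ctrl.state();print(s['position'],np.round(s['eef_rot'],3),s['time_s'],ctrl.grasp_offset,s['grip_width'])
E
```

```text
scene
tin [541.0, -325.0, 4.0] 0.86
tin_grip [536.0, -330.0, 83.0] 0.63
tin_lip [479.0, -315.0, 2.0] 0.96
mat [535.0, -314.0, -1.0] 0.83
tray [537.0, -2.0, -3.0] 0.66
pot_red [535.0, 248.0, 49.0] 0.83
pot_yellow [559.0, 373.0, 51.0] 0.94
sealer [525.0, 316.0, 3.0] 0.77
knob_grip [429.0, 332.0, 84.0] 0.56
jar [765.0, 110.0, -5.0] 0.64
tea_box [769.0, -72.0, -2.0] 0.72
side
tin [534.0, -327.0, 5.0] 0.87
tin_grip [537.0, -328.0, 88.0] 0.94
tin_lip [483.0, -313.0, 4.0] 0.78
tray [539.0, -3.0, 4.0] 0.86
pot_red [535.0, 247.0, 48.0] 0.84
pot_yellow [557.0, 378.0, 51.0] 0.65
sealer [528.0, 311.0, -4.0] 0.72
knob_grip [428.0, 330.0, 88.0] 0.57
jar [769.0, 115.0, -0.0] 0.7
tea_box [773.0, -74.0, -1.0] 0.87
[0.19711296 0.59309874 0.23130934] [[-0.949  0.315  0.   ]
 [ 0.315  0.949  0.   ]
 [-0.     0.    -1.   ]] 1.2 0.0187 0.0854725953819909
```

View pics/scene0.png

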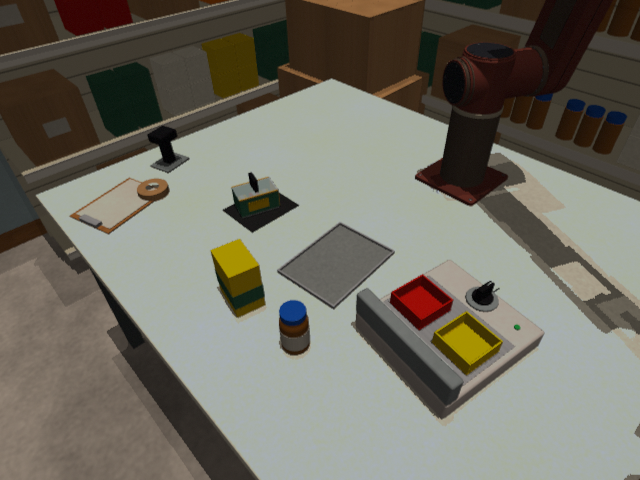

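View pics/side0.png

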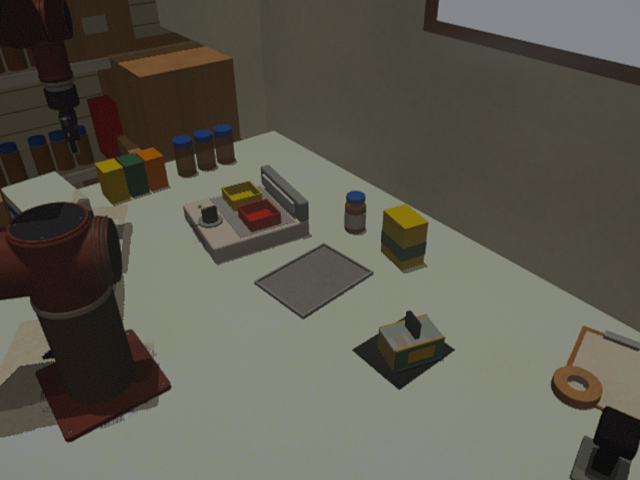

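The scene view shows the tin on its mat (255,195), the tray (337,262), the red pot (420,300), the yellow pot (467,342) and the knob (484,293). The tea box (238,278) and jar (294,327) are beyond the tray. The side view agrees with this, so I'm moving to above the tin.

Emit:
send_rows:
  steps:
    - {"x": -306,"y": -383,"z": -30,"wz": 42}
    - {"x": -306,"y": -383,"z": -30,"wz": 42}
    - {"x": -306,"y": -383,"z": -30,"wz": 42}
    - {"x": -306,"y": -383,"z": -30,"wz": 42}
    - {"x": -306,"y": -383,"z": -30,"wz": 42}
    - {"x": -306,"y": -383,"z": -30,"wz": 42}
    - {"x": -306,"y": -383,"z": -30,"wz": 42}
    - {"x": -306,"y": -383,"z": -30,"wz": 42}
    - {"x": -306,"y": -383,"z": -30,"wz": 42}

```text
validation failed for argument at $.st...
```

```bash
cat >> h.py <<'E'
from scipy.spatial.transform import Rotation as Rn
def down(yaw_y):  # tool down, tool y at world angle yaw_y (deg)
    a=np.radians(yaw_y);y=np.array([np.cos(a),np.sin(a),0]);z=np.array([0,0,-1.])
    return np.c_[np.cross(y,z),y,z]
def to(p,R):  # row to reach TCP p (mm), R from the present pose
    s=ctrl.state();R0=np.array(s['eef_rot'])
    d=R0.T@(np.array(p)-1000*np.array(s['position']));w=np.degrees(Rn.from_matrix(R0.T@R).as_rotvec())
    print('row xyz',np.round(d,1).tolist(),'w',np.round(w,1).tolist())
def st():
    s=ctrl.state();R=np.array(s['eef_rot'])
    print('t',round(s['time_s'],2),'p',np.round(1000*np.array(s['position']),1).tolist(),'yaw_y',round(np.degrees(np.arctan2(R[1,1],R[0,1])),1),'z',np.round(R[:,2],2).tolist(),'w',round(1000*s['grip_width'],1),'g',round(s['grasp_force'],1),'F',np.round(s['force'],1).tolist())
E
python3 -c "
from h import *
st();to([537,-327,270],down(-13))"
```

```text
t 1.2 p [197.1, 593.1, 231.3] yaw_y 71.6 z [0.0, 0.0, -1.0] w 85.5 g 0.0 F [0.1, -0.4, -0.5]
row xyz [-612.7, -766.0, -38.7] w [0.0, 0.0, 84.6]
```

Emit:
send_rows:
  steps:
    - {"x": -306,"y": -383,"z": -30,"wx": 0,"wy": 0,"wz": 42,"hand": 0}
    - {"x": -306,"y": -383,"z": -30,"wx": 0,"wy": 0,"wz": 42,"hand": 0}
    - {"x": -306,"y": -383,"z": -30,"wx": 0,"wy": 0,"wz": 42,"hand": 0}
    - {"x": -306,"y": -383,"z": -30,"wx": 0,"wy": 0,"wz": 42,"hand": 0}
    - {"x": -306,"y": -383,"z": -30,"wx": 0,"wy": 0,"wz": 42,"hand": 0}
    - {"x": -306,"y": -383,"z": -30,"wx": 0,"wy": 0,"wz": 42,"hand": 0}
    - {"x": -306,"y": -383,"z": -30,"wx": 0,"wy": 0,"wz": 42,"hand": 0}
    - {"x": -306,"y": -383,"z": -30,"wx": 0,"wy": 0,"wz": 42,"hand": 0}
    - {"x": -306,"y": -383,"z": -30,"wx": 0,"wy": 0,"wz": 42,"hand": 0}

```text
time_s: 2.33
position: [0.368, 0.13, 0.2619]
eef_rot: [[-0.488, 0.873, 0.002], [0.873, 0.488, -0.001], [-0.001, 0.001, -1.0]]
force: [-0.3, 0.8, 0.1]
grip_width: 0.0851
grasp_force: 0.0
```

Emit:
send_rows:
  steps:
    - {"x": -481,"y": -75,"z": -10,"wx": 0,"wy": 0,"wz": 42,"hand": 0}
    - {"x": -481,"y": -75,"z": -10,"wx": 0,"wy": 0,"wz": 42,"hand": 0}
    - {"x": -481,"y": -75,"z": -10,"wx": 0,"wy": 0,"wz": 42,"hand": 0}
    - {"x": -481,"y": -75,"z": -10,"wx": 0,"wy": 0,"wz": 42,"hand": 0}
    - {"x": -481,"y": -75,"z": -10,"wx": 0,"wy": 0,"wz": 42,"hand": 0}
    - {"x": -481,"y": -75,"z": -10,"wx": 0,"wy": 0,"wz": 42,"hand": 0}
    - {"x": -481,"y": -75,"z": -10,"wx": 0,"wy": 0,"wz": 42,"hand": 0}
    - {"x": -481,"y": -75,"z": -10,"wx": 0,"wy": 0,"wz": 42,"hand": 0}
    - {"x": -481,"y": -75,"z": -10,"wx": 0,"wy": 0,"wz": 42,"hand": 0}

```text
time_s: 3.45
position: [0.54, -0.3237, 0.2695]
eef_rot: [[0.216, 0.976, -0.002], [0.976, -0.216, 0.001], [0.001, -0.002, -1.0]]
force: [0.4, 0.2, -0.0]
grip_width: 0.0855
grasp_force: 0.0
```

Run:
```python
from h import *
st()
f=ctrl.grab_frame('wrist');save(f,'w1')
lm(['tin','tin_grip','tin_lip','mat','red1','yellow1'],f,3)
for d in ctrl.trace('tin_grip',f)[:1]: print(cv2.minAreaRect(np.argwhere(d['region'])[:,::-1].astype(np.float32)))
for d in ctrl.trace('mat',f)[:1]: print(cv2.minAreaRect(np.argwhere(d['region'])[:,::-1].astype(np.float32)))
```

```text
t 3.45 p [540.0, -323.7, 269.5] yaw_y -12.5 z [-0.0, 0.0, -1.0] w 85.5 g 0.0 F [0.4, 0.2, -0.0]
tin [536.0, -326.0, 5.0] 0.59
tin_grip [542.0, -326.0, 88.0] 0.71
mat [540.0, -329.0, 85.0] 0.18
((318.977294921875, 206.55319213867188), (129.5499725341797, 88.82617950439453), 4.720136642456055)
((314.1601867675781, 181.76339721679688), (136.20164489746094, 170.2102813720703), 77.125)
```

View pics/w1.png

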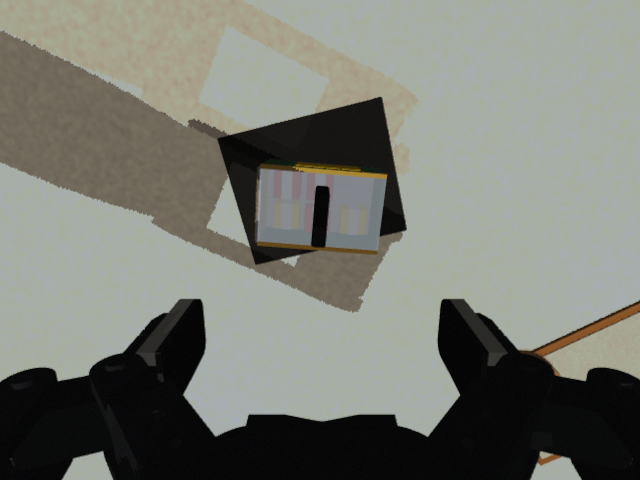

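The wrist view shows the tin with its roof corners near (260,166), (387,173), (378,252) and (256,245), and the plate from (322,187) to (319,246). Five or six cubes show through the roof.

Run:
```python
from h import *
f=ctrl.grab_frame('wrist')
P=np.array([onplane(u,v,.063,f) for u,v in [(260,166),(387,173),(379,252),(257,245)]])*1000
print(P.round(0),P.mean(0)); 
for a,b in ((0,1),(3,2),(0,3),(1,2)): d=P[b]-P[a];print(np.linalg.norm(d),np.degrees(np.arctan2(d[1],d[0])))
print([(onplane(u,v,.103,f)*1000).round() for u,v in ((323,187),(320,246))])
f=ctrl.grab_frame('side')
lm(['tray'],f)
for c in('scene','side'):
    f=ctrl.grab_frame(c);m=ctrl.trace('tray',f)[0]['region']
    h=cv2.convexHull(np.argwhere(m)[:,::-1].astype(np.int32));q=cv2.approxPolyDP(h,12,True).reshape(-1,2)
    Q=[(onplane(u,v,.01,f)*1000).round()[:2].tolist() for u,v in q];print(Q)
```

```text
[[ 495. -276.   63.]
 [ 604. -306.   63.]
 [ 584. -377.   63.]
 [ 474. -346.   63.]] [ 539.25654171 -325.86922519   63.        ]
112.5926028154275 -15.47985486546359
114.35632912609321 -15.78865544556542
73.19099352056527 -106.96798896790213
73.7827687598042 -105.5875610531626
[array([ 547., -300.,  103.]), array([ 534., -347.,  103.])]
tray [536.0, -5.0, 2.0] 0.62
[[410.0, 78.0], [648.0, 105.0], [667.0, -73.0], [425.0, -104.0]]
[[663.0, -76.0], [424.0, -109.0], [409.0, 70.0], [643.0, 95.0]]
```

Emit:
send_rows:
  steps:
    - {"x": 0,"y": 0,"z": 60,"wx": 0,"wy": 0,"wz": 3.2,"hand": 0}
    - {"x": -1,"y": 0,"z": 110,"wx": 0,"wy": 0,"wz": 3.2,"hand": 0}
    - {"x": -1,"y": 0,"z": 150,"wx": 0,"wy": 0,"wz": 3.2,"hand": 0}
    - {"x": -1,"y": 0,"z": 180,"wx": 0,"wy": 0,"wz": 3.2,"hand": 0}
    - {"x": -1,"y": 0,"z": 199,"wx": 0,"wy": 0,"wz": 3.2,"hand": 0}
    - {"x": -1,"y": 0,"z": 199,"wx": 0,"wy": 0,"wz": 3.2,"hand": 0}
    - {"x": -1,"y": 0,"z": 199,"wx": 0,"wy": 0,"wz": 3.2,"hand": 1}
    - {"x": -1,"y": 0,"z": 199,"wx": 0,"wy": 0,"wz": 3.2,"hand": 1}
    - {"x": -1,"y": 0,"z": 199,"wx": 0,"wy": 0,"wz": 3.2,"hand": 1}
    - {"x": -1,"y": 0,"z": 199,"wx": 0,"wy": 0,"wz": 3.2,"hand": 1}
  force: 90

```text
time_s: 5.5
position: [0.5392, -0.3232, 0.0729]
eef_rot: [[0.269, 0.963, 0.001], [0.963, -0.269, -0.001], [-0.0, 0.001, -1.0]]
force: [-0.9, -0.0, 3.2]
grip_width: 0.0121
grasp_force: 4.1
```

Emit:
send_rows:
  steps:
    - {"x": 0,"y": 0,"z": 0,"wx": 0,"wy": 0,"wz": 0,"hand": 1}
    - {"x": 0,"y": 0,"z": 0,"wx": 0,"wy": 0,"wz": 0,"hand": 1}
    - {"x": 0,"y": 0,"z": 0,"wx": 0,"wy": 0,"wz": 0,"hand": 1}
    - {"x": 0,"y": 0,"z": 0,"wx": 0,"wy": 0,"wz": 0,"hand": 1}
  force: 90

```text
time_s: 6.0
position: [0.5394, -0.3234, 0.0731]
eef_rot: [[0.268, 0.963, 0.001], [0.963, -0.268, -0.001], [-0.001, 0.001, -1.0]]
force: [-1.3, 0.6, 5.7]
grip_width: 0.0107
grasp_force: 88.8
```

Emit:
send_rows:
  steps:
    - {"x": 0,"y": 0,"z": -15,"wx": 0,"wy": 0,"wz": 0,"hand": 1}
    - {"x": 0,"y": 0,"z": -40,"wx": 0,"wy": 0,"wz": 0,"hand": 1}
    - {"x": 20,"y": -2,"z": -65,"wx": 0,"wy": 0,"wz": -2,"hand": 1}
    - {"x": 60,"y": -6,"z": -77,"wx": 0,"wy": 0,"wz": -4,"hand": 1}
    - {"x": 110,"y": -12,"z": -77,"wx": 0,"wy": 0,"wz": -7.5,"hand": 1}
    - {"x": 165,"y": -18,"z": -77,"wx": 0,"wy": 0,"wz": -11,"hand": 1}
    - {"x": 220,"y": -24,"z": -77,"wx": 0,"wy": 0,"wz": -15,"hand": 1}
    - {"x": 270,"y": -30,"z": -77,"wx": 0,"wy": 0,"wz": -18,"hand": 1}
    - {"x": 310,"y": -34,"z": -77,"wx": 0,"wy": 0,"wz": -21,"hand": 1}
    - {"x": 330,"y": -36,"z": -77,"wx": 0,"wy": 0,"wz": -22.5,"hand": 1}

```text
time_s: 7.25
position: [0.5923, 0.0068, 0.1488]
eef_rot: [[-0.124, 0.992, -0.002], [0.992, 0.124, 0.0], [0.001, -0.002, -1.0]]
force: [-0.3, 0.3, -3.4]
grip_width: 0.0104
grasp_force: 87.8
```

```bash
cat >> h.py <<'E'
def pour(L,hl,th,yaw=7):  # tool pose for lip at L(mm xy) height hl, tilt th
    c,s=np.cos(np.radians(th)),np.sin(np.radians(th));a=np.radians(yaw);u=np.array([np.cos(a),np.sin(a),0]);k=np.array([0,0,1.])
    y=c*u+s*k;z=s*u-c*k
    return np.array([*L,hl])+56*y-70*z, np.c_[np.cross(y,z),y,z]
E
python3 - <<'E'
from h import *
st();f=ctrl.grab_frame('side');save(f,'s1')
for L,h,t in (((540,-2),75,8),((545,-2),65,16),((560,0),55,24),((580,2),50,32),((600,4),48,40)):
    p,R=pour(L,h,t);print(t,p.round());to(p,R)
E
```

```text
t 7.25 p [592.3, 6.8, 148.8] yaw_y 7.1 z [-0.0, 0.0, -1.0] w 10.4 g 87.8 F [-0.3, 0.3, -3.4]
8 [585.   4. 152.]
row xyz [-3.8, -7.8, -3.2] w [-8.0, -0.1, 0.2]
16 [579.   2. 148.]
row xyz [-4.4, -14.0, 1.2] w [-16.0, -0.1, 0.1]
24 [583.   3. 142.]
row xyz [-4.2, -10.8, 7.2] w [-24.0, -0.1, 0.1]
32 [590.   3. 139.]
row xyz [-4.7, -3.0, 9.9] w [-32.0, -0.2, 0.1]
40 [598.   4. 138.]
row xyz [-5.2, 4.6, 11.3] w [-40.0, -0.2, 0.1]
```

View pics/s1.png

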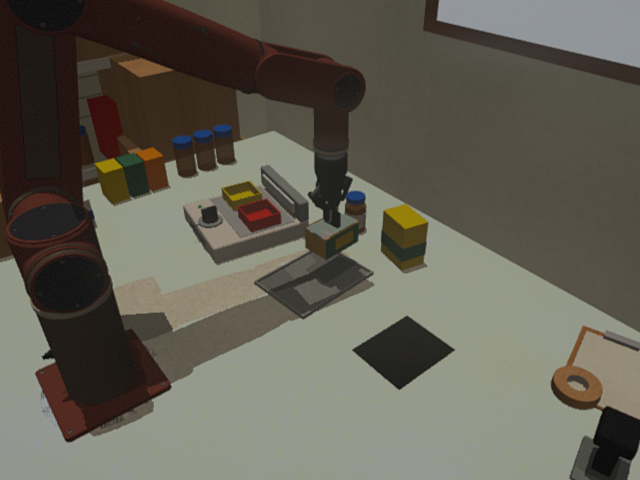

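The tin is held level over the tray at (333,238), with its flap end toward the robot. I'll tip it gradually while drawing the lip back.

Emit:
send_rows:
  steps:
    - {"x": -3,"y": -6,"z": -3,"wx": -6,"wy": 0,"wz": 0,"hand": 1}
    - {"x": -4,"y": -11,"z": -1,"wx": -12,"wy": 0,"wz": 0,"hand": 1}
    - {"x": -4,"y": -14,"z": 2,"wx": -16,"wy": 0,"wz": 0,"hand": 1}
    - {"x": -4,"y": -13,"z": 4,"wx": -19,"wy": 0,"wz": 0,"hand": 1}
    - {"x": -4,"y": -12,"z": 6,"wx": -22,"wy": 0,"wz": 0,"hand": 1}
    - {"x": -4,"y": -10,"z": 8,"wx": -25,"wy": 0,"wz": 0,"hand": 1}
    - {"x": -4,"y": -8,"z": 9,"wx": -28,"wy": 0,"wz": 0,"hand": 1}
    - {"x": -4,"y": -4,"z": 10,"wx": -31,"wy": 0,"wz": 0,"hand": 1}
    - {"x": -5,"y": 0,"z": 10,"wx": -35,"wy": 0,"wz": 0,"hand": 1}
    - {"x": -5,"y": 5,"z": 11,"wx": -40,"wy": 0,"wz": 0,"hand": 1}

```text
time_s: 8.55
position: [0.5985, -0.0007, 0.1386]
eef_rot: [[-0.12, 0.759, 0.64], [0.993, 0.092, 0.077], [-0.001, 0.644, -0.765]]
force: [0.4, 0.9, -3.3]
grip_width: 0.0104
grasp_force: 88.6
```

Emit:
send_rows:
  steps:
    - {"x": 0,"y": 0,"z": 0,"wx": 0,"wy": 0,"wz": 0,"hand": 1}
    - {"x": 0,"y": 0,"z": 0,"wx": 0,"wy": 0,"wz": 0,"hand": 1}
    - {"x": 0,"y": 0,"z": 0,"wx": 0,"wy": 0,"wz": 0,"hand": 1}
    - {"x": 0,"y": 0,"z": 0,"wx": 0,"wy": 0,"wz": 0,"hand": 1}

```text
time_s: 9.05
position: [0.599, 0.0001, 0.1389]
eef_rot: [[-0.121, 0.76, 0.638], [0.993, 0.093, 0.077], [-0.0, 0.643, -0.766]]
force: [-0.3, 0.5, -2.7]
grip_width: 0.0105
grasp_force: 88.5
```

Run:
```python
from h import *
st();f=ctrl.grab_frame('scene');g=ctrl.grab_frame('side')
save({'color':np.hstack([cv2.resize(f['color'][160:340,240:440],(400,360)),cv2.resize(g['color'][180:340,220:400],(400,360))])},'p1')
for q in (f,g): lm(['red1','yellow1'],q,4)
```

```text
t 9.05 p [599.0, 0.1, 138.9] yaw_y 7.0 z [0.64, 0.08, -0.77] w 10.5 g 88.5 F [-0.3, 0.5, -2.7]
red1 [584.0, 5.0, 18.0] 0.7
red1 [538.0, 2.0, 18.0] 0.45
red1 [547.0, 1.0, 17.0] 0.58
red1 [576.0, -21.0, 14.0] 0.49
red1 [582.0, 4.0, 17.0] 0.37
red1 [531.0, 248.0, 46.0] 0.36
yellow1 [539.0, -27.0, 15.0] 0.62
yellow1 [584.0, -23.0, 42.0] 0.59
yellow1 [561.0, 377.0, 50.0] 0.44
```

View pics/p1.png

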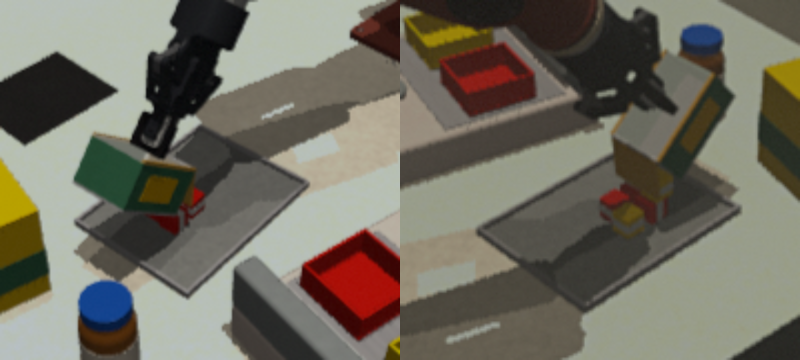

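The cubes are piling just under the lip, with reds and one yellow visible at (625,205) on the right. I'll raise the lip, draw it back and tip a little more.

Run:
```python
from h import *
for L,h,t in (((605,4),65,43),((625,7),68,50)):
    p,R=pour(L,h,t);to(p,R)
```

```text
row xyz [2.9, 10.4, -12.3] w [-3.0, 0.0, -0.1]
row xyz [3.5, 18.6, -7.4] w [-10.0, 0.0, -0.0]
```

Emit:
send_rows:
  steps:
    - {"x": 1,"y": 5,"z": -6,"wx": -1,"wy": 0,"wz": 0,"hand": 1}
    - {"x": 3,"y": 10,"z": -12,"wx": -3,"wy": 0,"wz": 0,"hand": 1}
    - {"x": 3,"y": 13,"z": -11,"wx": -6,"wy": 0,"wz": 0,"hand": 1}
    - {"x": 3,"y": 16,"z": -9,"wx": -8,"wy": 0,"wz": 0,"hand": 1}
    - {"x": 3,"y": 18,"z": -8,"wx": -10,"wy": 0,"wz": 0,"hand": 1}
    - {"x": 3,"y": 18,"z": -8,"wx": -10,"wy": 0,"wz": 0,"hand": 1}
    - {"x": 3,"y": 18,"z": -8,"wx": -10,"wy": 0,"wz": 0,"hand": 1}
    - {"x": 3,"y": 18,"z": -8,"wx": -10,"wy": 0,"wz": 0,"hand": 1}

```text
time_s: 10.35
position: [0.6071, 0.0041, 0.1566]
eef_rot: [[-0.121, 0.638, 0.761], [0.993, 0.078, 0.092], [-0.001, 0.766, -0.642]]
force: [0.4, 0.8, -3.1]
grip_width: 0.0109
grasp_force: 88.7
```

Run:
```python
from h import *
st();f=ctrl.grab_frame('scene');g=ctrl.grab_frame('side')
save({'color':np.hstack([cv2.resize(f['color'][160:340,240:440],(400,360)),cv2.resize(g['color'][180:340,220:400],(400,360))])},'p2')
for q in (f,g): lm(['red1','yellow1'],q,4)
```

```text
t 10.35 p [607.1, 4.1, 156.6] yaw_y 7.0 z [0.76, 0.09, -0.64] w 10.9 g 88.7 F [0.4, 0.8, -3.1]
red1 [583.0, 8.0, 18.0] 0.71
red1 [579.0, -24.0, 14.0] 0.5
red1 [541.0, 3.0, 16.0] 0.5
yellow1 [619.0, -18.0, 11.0] 0.76
yellow1 [585.0, 8.0, 18.0] 0.51
red1 [577.0, 2.0, 20.0] 0.59
red1 [578.0, -25.0, 16.0] 0.54
red1 [548.0, -1.0, 15.0] 0.47
yellow1 [619.0, -18.0, 17.0] 0.66
yellow1 [540.0, -27.0, 16.0] 0.58
```

View pics/p2.png

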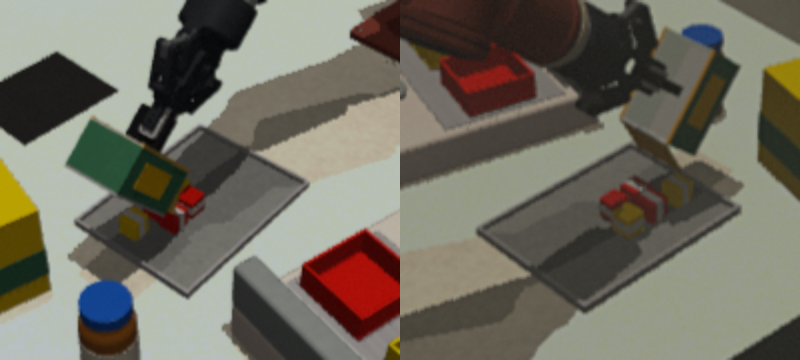

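Five cubes are visible on the tray: three red and two yellow. I'll count those in the first wrist picture before leaving.

Run:
```python
import cv2
i=cv2.imread('pics/w1.png')[155:265,245:400]
cv2.imwrite('pics/w1z.png',cv2.resize(i,None,fx=5,fy=5,interpolation=cv2.INTER_CUBIC))
```

```text
(no output)
```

View pics/w1z.png

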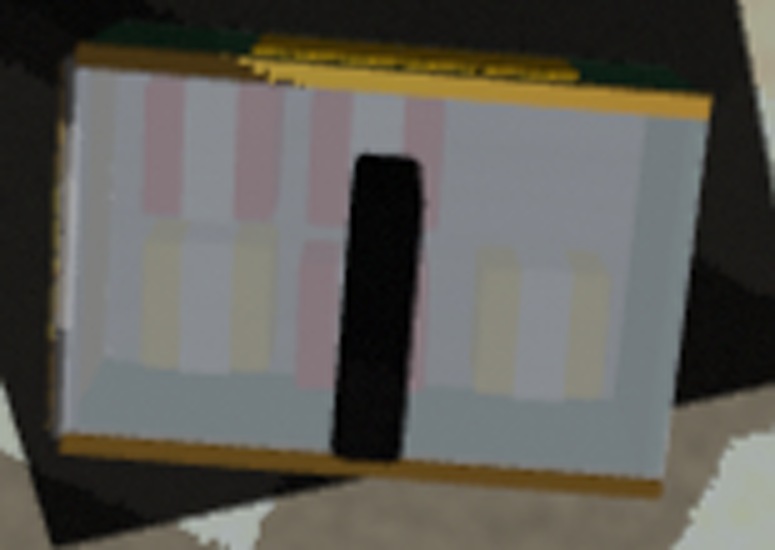

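The zoom shows exactly five cubes in the tin, three red and two yellow, so all of them are out. I'll lift the tin, level it and carry it back.

Emit:
send_rows:
  steps:
    - {"x": 0,"y": 15,"z": -13,"wx": 0,"wy": 0,"wz": 0,"hand": 1}
    - {"x": 0,"y": 40,"z": -33,"wx": 0,"wy": 0,"wz": 0,"hand": 1}
    - {"x": 0,"y": 61,"z": -51,"wx": 4,"wy": 0,"wz": 0,"hand": 1}
    - {"x": 0,"y": 61,"z": -51,"wx": 12,"wy": 0,"wz": 0,"hand": 1}
    - {"x": 0,"y": 61,"z": -51,"wx": 20,"wy": 0,"wz": 0,"hand": 1}
    - {"x": 0,"y": 61,"z": -51,"wx": 28,"wy": 0,"wz": 0,"hand": 1}
    - {"x": 0,"y": 61,"z": -51,"wx": 36,"wy": 0,"wz": 0,"hand": 1}
    - {"x": 0,"y": 61,"z": -51,"wx": 43,"wy": 0,"wz": 0,"hand": 1}
    - {"x": 0,"y": 61,"z": -51,"wx": 50,"wy": 0,"wz": 0,"hand": 1}
    - {"x": 0,"y": 61,"z": -51,"wx": 50,"wy": 0,"wz": 0,"hand": 1}

```text
time_s: 11.9
position: [0.6081, 0.0045, 0.2342]
eef_rot: [[-0.121, 0.993, -0.001], [0.993, 0.121, 0.001], [0.001, -0.001, -1.0]]
force: [0.5, -0.6, -3.6]
grip_width: 0.0105
grasp_force: 88.8
```

Run:
```python
from h import *
st();to([539.4,-323.4,150],down(-15.5));f=ctrl.grab_frame('scene')
lm(['red1','yellow1'],f,4)
```

```text
t 11.9 p [608.1, 4.5, 234.2] yaw_y 6.9 z [-0.0, 0.0, -1.0] w 10.5 g 88.8 F [0.5, -0.6, -3.6]
row xyz [-317.2, -107.8, 84.1] w [-0.1, -0.0, 22.4]
red1 [583.0, 6.0, 15.0] 0.76
red1 [578.0, -23.0, 12.0] 0.73
red1 [537.0, 6.0, 14.0] 0.62
red1 [525.0, 315.0, -1.0] 0.17
yellow1 [618.0, -18.0, 13.0] 0.66
yellow1 [540.0, -23.0, 15.0] 0.6
```

Emit:
send_rows:
  steps:
    - {"x": -25,"y": -8,"z": 0,"wx": 0,"wy": 0,"wz": 2,"hand": 1}
    - {"x": -70,"y": -24,"z": 10,"wx": 0,"wy": 0,"wz": 5,"hand": 1}
    - {"x": -125,"y": -42,"z": 25,"wx": 0,"wy": 0,"wz": 9,"hand": 1}
    - {"x": -180,"y": -60,"z": 45,"wx": 0,"wy": 0,"wz": 13,"hand": 1}
    - {"x": -235,"y": -80,"z": 65,"wx": 0,"wy": 0,"wz": 17,"hand": 1}
    - {"x": -280,"y": -96,"z": 80,"wx": 0,"wy": 0,"wz": 20,"hand": 1}
    - {"x": -307,"y": -105,"z": 84,"wx": 0,"wy": 0,"wz": 22.4,"hand": 1}
    - {"x": -317,"y": -108,"z": 84,"wx": 0,"wy": 0,"wz": 22.4,"hand": 1}
    - {"x": -317,"y": -108,"z": 115,"wx": 0,"wy": 0,"wz": 22.4,"hand": 1}
    - {"x": -317,"y": -108,"z": 140,"wx": 0,"wy": 0,"wz": 22.4,"hand": 1}

```text
time_s: 13.3
position: [0.5381, -0.3229, 0.0959]
eef_rot: [[0.266, 0.964, 0.002], [0.964, -0.266, -0.001], [-0.0, 0.002, -1.0]]
force: [-0.6, -0.2, -2.7]
grip_width: 0.0108
grasp_force: 88.9
```

Emit:
send_rows:
  steps:
    - {"x": 0,"y": 0,"z": 8,"wx": 0,"wy": 0,"wz": 0,"hand": 1}
    - {"x": 0,"y": 0,"z": 14,"wx": 0,"wy": 0,"wz": 0,"hand": 1}
    - {"x": 0,"y": 0,"z": 18,"wx": 0,"wy": 0,"wz": 0,"hand": 1}
    - {"x": 0,"y": 0,"z": 20,"wx": 0,"wy": 0,"wz": 0,"hand": 1}
    - {"x": 0,"y": 0,"z": 20,"wx": 0,"wy": 0,"wz": 0,"hand": 1}

```text
time_s: 13.92
position: [0.5381, -0.3236, 0.0759]
eef_rot: [[0.267, 0.964, 0.0], [0.964, -0.267, -0.0], [-0.0, 0.001, -1.0]]
force: [0.1, -0.4, -2.5]
grip_width: 0.0103
grasp_force: 88.7
```

Lower 3 more, release, rise.

Emit:
send_rows:
  steps:
    - {"x": 0,"y": 0,"z": 2,"wx": 0,"wy": 0,"wz": 0,"hand": 1}
    - {"x": 0,"y": 0,"z": 3,"wx": 0,"wy": 0,"wz": 0,"hand": 1}
    - {"x": 0,"y": 0,"z": 4,"wx": 0,"wy": 0,"wz": 0,"hand": 1}
    - {"x": 0,"y": 0,"z": 4,"wx": 0,"wy": 0,"wz": 0,"hand": 0}
    - {"x": 0,"y": 0,"z": 4,"wx": 0,"wy": 0,"wz": 0,"hand": 0}
    - {"x": 0,"y": 0,"z": 4,"wx": 0,"wy": 0,"wz": 0,"hand": 0}
    - {"x": 0,"y": 0,"z": 4,"wx": 0,"wy": 0,"wz": 0,"hand": 0}
    - {"x": 0,"y": 0,"z": -40,"wx": 0,"wy": 0,"wz": 0,"hand": 0}
    - {"x": 0,"y": 0,"z": -100,"wx": 0,"wy": 0,"wz": 0,"hand": 0}
    - {"x": 0,"y": 0,"z": -160,"wx": 0,"wy": 0,"wz": 0,"hand": 0}

```text
time_s: 15.18
position: [0.5376, -0.3233, 0.2368]
eef_rot: [[0.267, 0.964, -0.001], [0.964, -0.267, 0.001], [0.0, -0.001, -1.0]]
force: [0.6, -1.7, 0.3]
grip_width: 0.0855
grasp_force: 0.0
```

Run:
```python
from h import *
st();to([530,-10,290],down(7));f=ctrl.grab_frame('scene')
lm(['tin','tin_grip'],f)
```

```text
t 15.18 p [537.6, -323.3, 236.8] yaw_y -15.5 z [-0.0, 0.0, -1.0] w 85.5 g 0.0 F [0.6, -1.7, 0.3]
row xyz [299.9, -91.0, -53.0] w [-0.0, -0.0, -22.5]
tin [537.0, -330.0, 3.0] 0.85
tin_grip [536.0, -328.0, 87.0] 0.94
```

Emit:
send_rows:
  steps:
    - {"x": 50,"y": -15,"z": -53,"wx": 0,"wy": 0,"wz": -4,"hand": 0}
    - {"x": 110,"y": -33,"z": -53,"wx": 0,"wy": 0,"wz": -8,"hand": 0}
    - {"x": 170,"y": -52,"z": -53,"wx": 0,"wy": 0,"wz": -13,"hand": 0}
    - {"x": 230,"y": -70,"z": -53,"wx": 0,"wy": 0,"wz": -18,"hand": 0}
    - {"x": 280,"y": -85,"z": -53,"wx": 0,"wy": 0,"wz": -22,"hand": 0}
    - {"x": 300,"y": -91,"z": -53,"wx": 0,"wy": 0,"wz": -22.5,"hand": 0}
    - {"x": 300,"y": -91,"z": -53,"wx": 0,"wy": 0,"wz": -22.5,"hand": 0}

```text
time_s: 16.2
position: [0.5296, -0.0084, 0.2872]
eef_rot: [[-0.125, 0.992, -0.002], [0.992, 0.125, 0.0], [0.001, -0.002, -1.0]]
force: [0.0, -1.0, -0.7]
grip_width: 0.0853
grasp_force: 0.0
```

```bash
cat >> h.py <<'E'
def cubes():
    f=ctrl.grab_frame('wrist')
    for n in ('red1','yellow1'):
        for d in ctrl.landmark_of(n,f)[:5]:
            print(n,(np.array(d['point'])*1000).round().tolist(),round(d['conf'],2))
        for d in ctrl.trace(n,f)[:5]:
            m=d['region'].astype(np.uint8)
            c=cv2.minAreaRect(np.argwhere(m)[:,::-1].astype(np.float32));b=cv2.boxPoints(c)
            W=np.array([onplane(u,v,.029,f) for u,v in b])*1000;e=[W[1]-W[0],W[2]-W[1]]
            print('  tr',round(d['conf'],2),'px',np.round(c[0]).tolist(),'c',W.mean(0).round()[:2].tolist(),'size',[round(np.linalg.norm(x)) for x in e],'ang',[round(np.degrees(np.arctan2(x[1],x[0])))%180 for x in e])
    return f
E
python3 - <<'E'
from h import *
st();f=cubes();save(f,'w2')
E
```

```text
t 16.2 p [529.6, -8.4, 287.2] yaw_y 7.2 z [-0.0, 0.0, -1.0] w 85.3 g 0.0 F [0.0, -1.0, -0.7]
red1 [575.0, 6.0, 18.0] 0.93
red1 [577.0, -26.0, 18.0] 0.8
red1 [544.0, -2.0, 12.0] 0.79
  tr 0.83 px [370.0, 185.0] c [578.0, 9.0] size [28, 29] ang [7, 100]
  tr 0.65 px [365.0, 212.0] c [578.0, -20.0] size [27, 30] ang [7, 99]
yellow1 [619.0, -17.0, 16.0] 0.95
yellow1 [542.0, -25.0, 20.0] 0.68
  tr 0.81 px [404.0, 212.0] c [618.0, -15.0] size [29, 29] ang [7, 101]
  tr 0.62 px [331.0, 211.0] c [543.0, -23.0] size [25, 30] ang [7, 98]
```

View pics/w2.png

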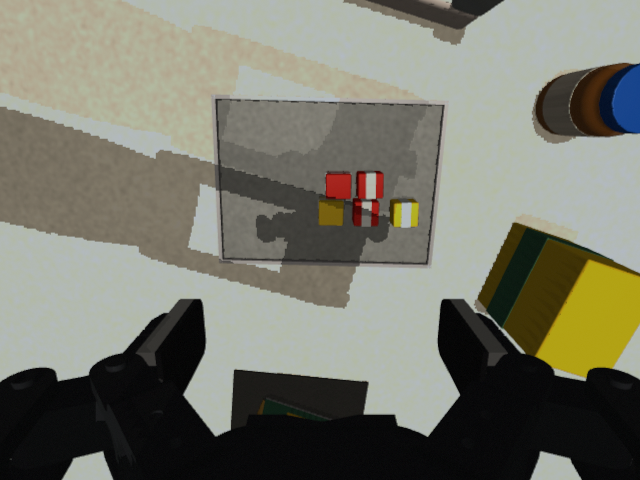

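The wrist view shows the tray with reds at (338,185), (370,185) and (366,213), and yellows at (404,214) and (331,212), all turned about 8°. The far yellow stands free, so I'll take it first with the fingers closing along y. The touching red pair comes next as one grip, and the last two will then be free.

Run:
```python
from h import *
to([619,-16,60],down(98))
```

```text
row xyz [-15.4, 87.8, 228.0] w [-0.0, -0.0, -91.1]
```

Emit:
send_rows:
  steps:
    - {"x": -15,"y": 88,"z": 25,"wx": 0,"wy": 0,"wz": -91,"hand": 0}
    - {"x": -15,"y": 88,"z": 50,"wx": 0,"wy": 0,"wz": -91,"hand": 0}
    - {"x": -15,"y": 88,"z": 75,"wx": 0,"wy": 0,"wz": -91,"hand": 0}
    - {"x": -15,"y": 88,"z": 100,"wx": 0,"wy": 0,"wz": -91,"hand": 0}
    - {"x": -15,"y": 88,"z": 125,"wx": 0,"wy": 0,"wz": -91,"hand": 0}
    - {"x": -15,"y": 88,"z": 150,"wx": 0,"wy": 0,"wz": -91,"hand": 0}
    - {"x": -15,"y": 88,"z": 160,"wx": 0,"wy": 0,"wz": -91,"hand": 0}
    - {"x": -15,"y": 88,"z": 160,"wx": 0,"wy": 0,"wz": -91,"hand": 0}
    - {"x": -15,"y": 88,"z": 160,"wx": 0,"wy": 0,"wz": -91,"hand": 0}
    - {"x": -15,"y": 88,"z": 160,"wx": 0,"wy": 0,"wz": -91,"hand": 0}

```text
time_s: 17.7
position: [0.6194, -0.0154, 0.1282]
eef_rot: [[-0.991, -0.137, -0.0], [-0.137, 0.991, -0.0], [0.0, -0.0, -1.0]]
force: [1.0, 0.5, 0.2]
grip_width: 0.0851
grasp_force: 0.0
```

Run:
```python
from h import *
st();f=cubes();save(f,'w3')
to([619,-16,7],down(98))
```

```text
t 17.7 p [619.4, -15.4, 128.2] yaw_y 97.9 z [-0.0, -0.0, -1.0] w 85.1 g 0.0 F [1.0, 0.5, 0.2]
red1 [574.0, 6.0, 17.0] 0.96
red1 [577.0, -24.0, 14.0] 0.72
red1 [548.0, -3.0, 13.0] 0.63
  tr 0.72 px [366.0, 176.0] c [579.0, 7.0] size [28, 27] ang [98, 11]
  tr 0.67 px [319.0, 170.0] c [579.0, -22.0] size [25, 27] ang [98, 9]
  tr 0.56 px [368.0, 122.0] c [547.0, 3.0] size [27, 26] ang [98, 11]
yellow1 [539.0, -27.0, 19.0] 0.83
yellow1 [617.0, -14.0, 20.0] 0.62
  tr 0.85 px [321.0, 107.0] c [543.0, -26.0] size [26, 26] ang [5, 96]
  tr 0.59 px [316.0, 232.0] c [618.0, -18.0] size [26, 30] ang [98, 8]
row xyz [0.6, -1.4, 121.5] w [-0.0, 0.0, -0.1]
```

Emit:
send_rows:
  steps:
    - {"x": 1,"y": -1,"z": 50,"wx": 0,"wy": 0,"wz": 0,"hand": 0}
    - {"x": 1,"y": -1,"z": 90,"wx": 0,"wy": 0,"wz": 0,"hand": 0}
    - {"x": 1,"y": -1,"z": 115,"wx": 0,"wy": 0,"wz": 0,"hand": 0}
    - {"x": 1,"y": -1,"z": 121,"wx": 0,"wy": 0,"wz": 0,"hand": 0}
    - {"x": 1,"y": -1,"z": 121,"wx": 0,"wy": 0,"wz": 0,"hand": 1}
    - {"x": 1,"y": -1,"z": 121,"wx": 0,"wy": 0,"wz": 0,"hand": 1}
    - {"x": 1,"y": -1,"z": 121,"wx": 0,"wy": 0,"wz": 0,"hand": 1}
    - {"x": 1,"y": -1,"z": 121,"wx": 0,"wy": 0,"wz": 0,"hand": 1}
    - {"x": 1,"y": -1,"z": 121,"wx": 0,"wy": 0,"wz": 0,"hand": 1}
  force: 40

```text
time_s: 19.08
position: [0.6197, -0.0155, 0.0089]
eef_rot: [[-0.99, -0.14, 0.002], [-0.14, 0.99, -0.0], [-0.002, -0.001, -1.0]]
force: [-0.4, -1.0, 6.4]
grip_width: 0.0252
grasp_force: 40.4
```

Emit:
send_rows:
  steps:
    - {"x": 0,"y": 0,"z": -25,"wx": 0,"wy": 0,"wz": 0,"hand": 1}
    - {"x": 0,"y": 0,"z": -80,"wx": 0,"wy": 0,"wz": 0,"hand": 1}
    - {"x": 0,"y": 0,"z": -140,"wx": 0,"wy": 0,"wz": 0,"hand": 1}
    - {"x": 0,"y": 0,"z": -180,"wx": 0,"wy": 0,"wz": 0,"hand": 1}

```text
time_s: 19.58
position: [0.6194, -0.0155, 0.1909]
eef_rot: [[-0.99, -0.14, 0.003], [-0.14, 0.99, -0.001], [-0.003, -0.001, -1.0]]
force: [-0.6, -0.3, -0.5]
grip_width: 0.0251
grasp_force: 39.6
```

Run:
```python
from h import *
st()
to([558,375,150],down(80))
for c in ('scene','side'):
    f=ctrl.grab_frame(c);lm(['pot_red','pot_yellow','knob_grip'],f)
```

```text
t 19.57 p [619.4, -15.5, 190.9] yaw_y 98.0 z [0.0, -0.0, -1.0] w 25.1 g 39.6 F [-0.6, -0.3, -0.5]
row xyz [6.5, 395.3, 40.5] w [-0.0, 0.2, 18.0]
pot_red [533.0, -316.0, 3.0] 0.68
pot_yellow [556.0, 369.0, 48.0] 0.68
knob_grip [433.0, 327.0, 84.0] 0.75
pot_red [534.0, 250.0, 44.0] 0.89
knob_grip [428.0, 334.0, 90.0] 0.67
```

Emit:
send_rows:
  steps:
    - {"x": 0,"y": 40,"z": 0,"wx": 0,"wy": 0,"wz": 2,"hand": 1}
    - {"x": -2,"y": 95,"z": 0,"wx": 0,"wy": 0,"wz": 5,"hand": 1}
    - {"x": -4,"y": 150,"z": 0,"wx": 0,"wy": 0,"wz": 8,"hand": 1}
    - {"x": -6,"y": 205,"z": 0,"wx": 0,"wy": 0,"wz": 11,"hand": 1}
    - {"x": -8,"y": 260,"z": 5,"wx": 0,"wy": 0,"wz": 14,"hand": 1}
    - {"x": -9,"y": 315,"z": 15,"wx": 0,"wy": 0,"wz": 16,"hand": 1}
    - {"x": -10,"y": 360,"z": 25,"wx": 0,"wy": 0,"wz": 18,"hand": 1}
    - {"x": -10,"y": 387,"z": 40,"wx": 0,"wy": 0,"wz": 18,"hand": 1}
    - {"x": -10,"y": 387,"z": 60,"wx": 0,"wy": 0,"wz": 18,"hand": 1}
    - {"x": -10,"y": 387,"z": 60,"wx": 0,"wy": 0,"wz": 18,"hand": 1}

```text
time_s: 21.22
position: [0.5724, 0.3675, 0.1234]
eef_rot: [[-0.985, 0.173, -0.006], [0.173, 0.985, -0.004], [0.005, -0.005, -1.0]]
force: [-0.4, -0.5, -0.1]
grip_width: 0.0253
grasp_force: 39.6
```

Emit:
send_rows:
  steps:
    - {"x": 0,"y": 0,"z": 35,"wx": 0,"wy": 0,"wz": 0,"hand": 1}
    - {"x": 0,"y": 0,"z": 55,"wx": 0,"wy": 0,"wz": 0,"hand": 1}
    - {"x": 0,"y": 0,"z": 63,"wx": 0,"wy": 0,"wz": 0,"hand": 1}
    - {"x": 0,"y": 0,"z": 63,"wx": 0,"wy": 0,"wz": 0,"hand": 1}
    - {"x": 0,"y": 0,"z": 63,"wx": 0,"wy": 0,"wz": 0,"hand": 0.55}
    - {"x": 0,"y": 0,"z": 63,"wx": 0,"wy": 0,"wz": 0,"hand": 0.55}
    - {"x": 0,"y": 0,"z": 63,"wx": 0,"wy": 0,"wz": 0,"hand": 0.55}
    - {"x": 0,"y": 0,"z": 20,"wx": 0,"wy": 0,"wz": 0,"hand": 0.55}
    - {"x": 0,"y": 0,"z": -30,"wx": 0,"wy": 0,"wz": 0,"hand": 0.55}
    - {"x": 0,"y": 0,"z": -70,"wx": 0,"wy": 0,"wz": 0,"hand": 0.55}

```text
time_s: 22.48
position: [0.5749, 0.3696, 0.2002]
eef_rot: [[-0.985, 0.173, 0.002], [0.173, 0.985, 0.001], [-0.002, 0.001, -1.0]]
force: [0.8, -0.7, -0.7]
grip_width: 0.0386
grasp_force: 0.0
```

Run:
```python
from h import *
st();f=cubes();save(f,'w4')
to([578,-8,150],down(98))
```

```text
t 22.48 p [574.9, 369.6, 200.2] yaw_y 80.0 z [0.0, 0.0, -1.0] w 38.6 g 0.0 F [0.8, -0.7, -0.7]
red1 [524.0, 311.0, 1.0] 0.64
yellow1 [575.0, 372.0, 69.0] 0.66
  tr 0.95 px [321.0, 224.0] c [586.0, 368.0] size [31, 36] ang [80, 171]
row xyz [-69.1, -370.8, 47.2] w [-0.0, -0.0, -18.0]
```

View pics/w4.png

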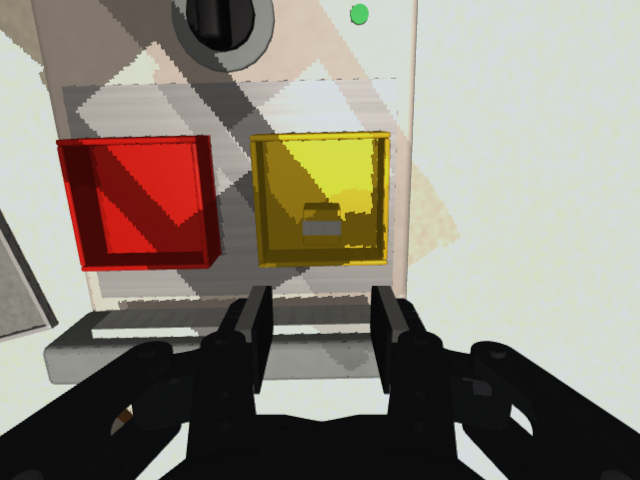

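The yellow cube sits in the yellow pot at (321,225). The red pot is at (137,203) and the knob bar at (220,20). Next is the red pair.

Emit:
send_rows:
  steps:
    - {"x": -12,"y": -62,"z": 0,"wx": 0,"wy": 0,"wz": -3,"hand": 0}
    - {"x": -24,"y": -124,"z": 0,"wx": 0,"wy": 0,"wz": -6,"hand": 0}
    - {"x": -36,"y": -186,"z": 10,"wx": 0,"wy": 0,"wz": -9,"hand": 0}
    - {"x": -46,"y": -248,"z": 20,"wx": 0,"wy": 0,"wz": -12,"hand": 0}
    - {"x": -58,"y": -310,"z": 40,"wx": 0,"wy": 0,"wz": -15,"hand": 0}
    - {"x": -69,"y": -360,"z": 60,"wx": 0,"wy": 0,"wz": -18,"hand": 0}
    - {"x": -69,"y": -371,"z": 72,"wx": 0,"wy": 0,"wz": -18,"hand": 0}
    - {"x": -69,"y": -371,"z": 72,"wx": 0,"wy": 0,"wz": -18,"hand": 0}
    - {"x": -69,"y": -371,"z": 72,"wx": 0,"wy": 0,"wz": -18,"hand": 0}

```text
time_s: 23.85
position: [0.5782, -0.0066, 0.1255]
eef_rot: [[-0.99, -0.141, -0.0], [-0.141, 0.99, 0.001], [0.0, 0.001, -1.0]]
force: [-0.6, -0.6, 0.2]
grip_width: 0.0855
grasp_force: 0.0
```

Run:
```python
from h import *
st();f=cubes();save({'color':f['color'][:400]},'w5')
to([577.5,-8,9],down(98))
```

```text
t 23.85 p [578.2, -6.6, 125.5] yaw_y 98.1 z [-0.0, 0.0, -1.0] w 85.5 g 0.0 F [-0.6, -0.6, 0.2]
red1 [578.0, -24.0, 19.0] 0.91
red1 [543.0, -3.0, 13.0] 0.89
red1 [575.0, 8.0, 16.0] 0.57
  tr 0.88 px [296.0, 230.0] c [577.0, -22.0] size [25, 31] ang [98, 8]
  tr 0.71 px [344.0, 187.0] c [546.0, 3.0] size [26, 28] ang [98, 10]
  tr 0.66 px [343.0, 236.0] c [577.0, 8.0] size [26, 31] ang [98, 10]
yellow1 [540.0, -27.0, 22.0] 0.6
  tr 0.61 px [298.0, 174.0] c [542.0, -25.0] size [26, 27] ang [98, 8]
row xyz [1.4, -0.8, 117.2] w [-0.0, 0.1, 0.1]
```

View pics/w5.png

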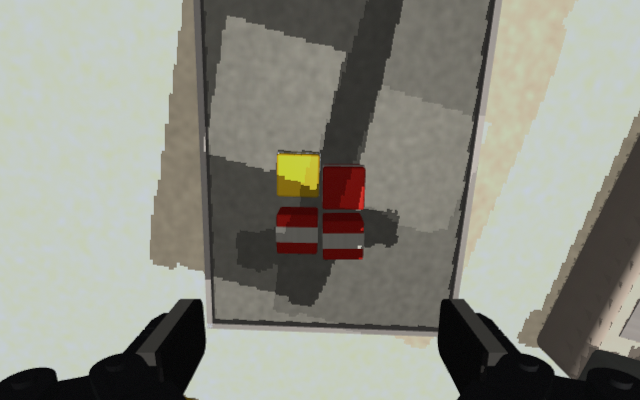

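The red pair is at (297,231) and (343,236), side by side with a gap of about 2 mm. I'll grip both together.

Emit:
send_rows:
  steps:
    - {"x": 1,"y": -1,"z": 50,"wx": 0,"wy": 0,"wz": 0,"hand": 0}
    - {"x": 1,"y": -1,"z": 90,"wx": 0,"wy": 0,"wz": 0,"hand": 0}
    - {"x": 1,"y": -1,"z": 112,"wx": 0,"wy": 0,"wz": 0,"hand": 0}
    - {"x": 1,"y": -1,"z": 118,"wx": 0,"wy": 0,"wz": 0,"hand": 0}
    - {"x": 1,"y": -1,"z": 118,"wx": 0,"wy": 0,"wz": 0,"hand": 1}
    - {"x": 1,"y": -1,"z": 118,"wx": 0,"wy": 0,"wz": 0,"hand": 1}
    - {"x": 1,"y": -1,"z": 118,"wx": 0,"wy": 0,"wz": 0,"hand": 1}
    - {"x": 1,"y": -1,"z": 118,"wx": 0,"wy": 0,"wz": 0,"hand": 1}
    - {"x": 1,"y": -1,"z": 118,"wx": 0,"wy": 0,"wz": 0,"hand": 1}
  force: 40

```text
time_s: 25.22
position: [0.5788, -0.0094, 0.0093]
eef_rot: [[-0.99, -0.139, 0.003], [-0.139, 0.99, -0.0], [-0.003, -0.001, -1.0]]
force: [-0.7, 0.4, 7.2]
grip_width: 0.051
grasp_force: 42.9
```

Emit:
send_rows:
  steps:
    - {"x": 0,"y": 0,"z": -15,"wx": 0,"wy": 0,"wz": 0,"hand": 1}
    - {"x": 0,"y": 0,"z": -50,"wx": 0,"wy": 0,"wz": 0,"hand": 1}
    - {"x": 0,"y": 0,"z": -100,"wx": 0,"wy": 0,"wz": 0,"hand": 1}
    - {"x": 0,"y": 0,"z": -150,"wx": 0,"wy": 0,"wz": 0,"hand": 1}
    - {"x": 0,"y": 0,"z": -150,"wx": 0,"wy": 0,"wz": 0,"hand": 1}

```text
time_s: 25.85
position: [0.5808, -0.0098, 0.164]
eef_rot: [[-0.99, -0.14, 0.01], [-0.14, 0.99, -0.002], [-0.01, -0.003, -1.0]]
force: [-0.4, -0.4, -0.0]
grip_width: 0.0513
grasp_force: 41.8
```

Run:
```python
from h import *
st();f=cubes();save({'color':f['color']},'w6')
to([545,248,150],down(80))
```

```text
t 25.85 p [580.8, -9.8, 164.0] yaw_y 98.0 z [0.01, -0.0, -1.0] w 51.3 g 41.8 F [-0.4, -0.4, -0.0]
red1 [545.0, -4.0, 12.0] 0.72
red1 [577.0, 1.0, 171.0] 0.57
  tr 0.98 px [284.0, 310.0] c [657.0, -28.0] size [77, 56] ang [5, 98]
  tr 0.97 px [346.0, 174.0] c [546.0, 3.0] size [28, 26] ang [6, 96]
  tr 0.83 px [359.0, 320.0] c [658.0, 31.0] size [81, 56] ang [7, 97]
yellow1 [541.0, -28.0, 21.0] 0.82
  tr 0.96 px [306.0, 162.0] c [542.0, -26.0] size [25, 27] ang [98, 8]
row xyz [-5.2, 258.9, 6.0] w [0.0, -0.2, 18.0]
```

View pics/w6.png

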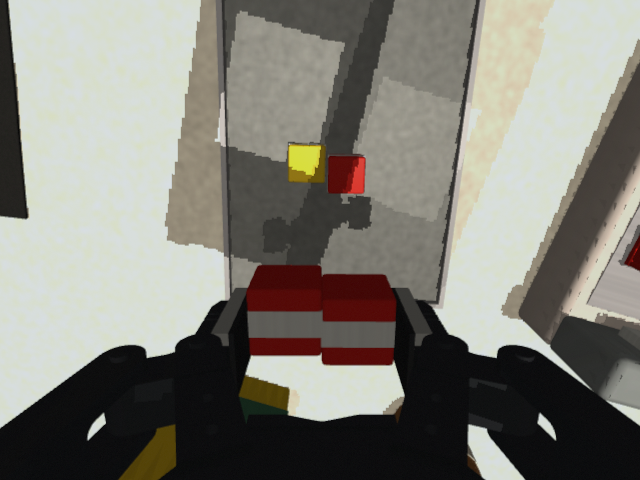

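Both reds are held at (285,310) and (358,318), and one yellow and one red remain on the tray. I'll take the pair to the red pot.

Emit:
send_rows:
  steps:
    - {"x": 0,"y": 20,"z": -10,"wx": 0,"wy": 0,"wz": 2,"hand": 1}
    - {"x": -2,"y": 60,"z": -10,"wx": 0,"wy": 0,"wz": 5,"hand": 1}
    - {"x": -4,"y": 105,"z": -10,"wx": 0,"wy": 0,"wz": 8,"hand": 1}
    - {"x": -6,"y": 150,"z": -10,"wx": 0,"wy": 0,"wz": 11,"hand": 1}
    - {"x": -8,"y": 195,"z": -10,"wx": 0,"wy": 0,"wz": 14,"hand": 1}
    - {"x": -10,"y": 230,"z": 0,"wx": 0,"wy": 0,"wz": 17,"hand": 1}
    - {"x": -11,"y": 250,"z": 20,"wx": 0,"wy": 0,"wz": 18,"hand": 1}
    - {"x": -11,"y": 256,"z": 45,"wx": 0,"wy": 0,"wz": 18,"hand": 1}
    - {"x": -11,"y": 256,"z": 60,"wx": 0,"wy": 0,"wz": 18,"hand": 1}
    - {"x": -11,"y": 256,"z": 60,"wx": 0,"wy": 0,"wz": 18,"hand": 1}

```text
time_s: 27.35
position: [0.5509, 0.2449, 0.0951]
eef_rot: [[-0.985, 0.174, -0.004], [0.174, 0.985, -0.002], [0.004, -0.002, -1.0]]
force: [-0.1, -0.2, -0.4]
grip_width: 0.0513
grasp_force: 41.9
```

Run:
```python
from h import *
st();to([551,246,88],down(80))
for c in ('side','scene'):
    f=ctrl.grab_frame(c); lm(['pot_red'],f)
```

```text
t 27.35 p [550.9, 244.9, 95.1] yaw_y 80.0 z [-0.0, -0.0, -1.0] w 51.3 g 41.9 F [-0.1, -0.2, -0.4]
row xyz [0.0, 1.1, 7.1] w [-0.1, -0.2, 0.0]
pot_red [534.0, 249.0, 46.0] 0.68
pot_red [535.0, 252.0, 50.0] 0.71
```

Emit:
send_rows:
  steps:
    - {"x": 0,"y": 2,"z": 5,"wx": 0,"wy": 0,"wz": 0,"hand": 1}
    - {"x": 0,"y": 2,"z": 7,"wx": 0,"wy": 0,"wz": 0,"hand": 1}
    - {"x": 0,"y": 2,"z": 7,"wx": 0,"wy": 0,"wz": 0,"hand": 1}
    - {"x": 0,"y": 2,"z": 7,"wx": 0,"wy": 0,"wz": 0,"hand": 0.1}
    - {"x": 0,"y": 2,"z": 7,"wx": 0,"wy": 0,"wz": 0,"hand": 0.1}
    - {"x": 0,"y": 2,"z": 7,"wx": 0,"wy": 0,"wz": 0,"hand": 0.1}
    - {"x": 0,"y": 2,"z": 7,"wx": 0,"wy": 0,"wz": 0,"hand": 0.1}
    - {"x": 0,"y": 2,"z": -40,"wx": 0,"wy": 0,"wz": 0,"hand": 0}
    - {"x": 0,"y": 2,"z": -90,"wx": 0,"wy": 0,"wz": 0,"hand": 0}
    - {"x": 0,"y": 2,"z": -120,"wx": 0,"wy": 0,"wz": 0,"hand": 0}

```text
time_s: 28.8
position: [0.5539, 0.2481, 0.2208]
eef_rot: [[-0.985, 0.173, 0.004], [0.173, 0.985, 0.001], [-0.003, 0.002, -1.0]]
force: [-0.2, 0.3, -0.3]
grip_width: 0.0852
grasp_force: 0.0
```

Run:
```python
from h import *
st();f=cubes();save({'color':f['color']},'w7')
to([546,2,130],down(8.5))
```

```text
t 28.8 p [553.9, 248.1, 220.8] yaw_y 80.0 z [0.0, 0.0, -1.0] w 85.2 g 0.0 F [-0.2, 0.3, -0.3]
red1 [549.0, 235.0, 69.0] 0.93
red1 [557.0, 261.0, 67.0] 0.76
red1 [545.0, -2.0, 12.0] 0.57
red1 [534.0, 253.0, 52.0] 0.2
  tr 0.93 px [302.0, 213.0] c [558.0, 232.0] size [31, 36] ang [80, 170]
  tr 0.76 px [56.0, 241.0] c [545.0, 12.0] size [46, 27] ang [97, 178]
  tr 0.67 px [340.0, 219.0] c [569.0, 263.0] size [36, 31] ang [167, 77]
yellow1 [541.0, -28.0, 19.0] 0.67
yellow1 [576.0, 372.0, 65.0] 0.64
row xyz [-36.6, -242.8, 86.3] w [-0.1, -0.0, 71.5]
```

View pics/w7.png

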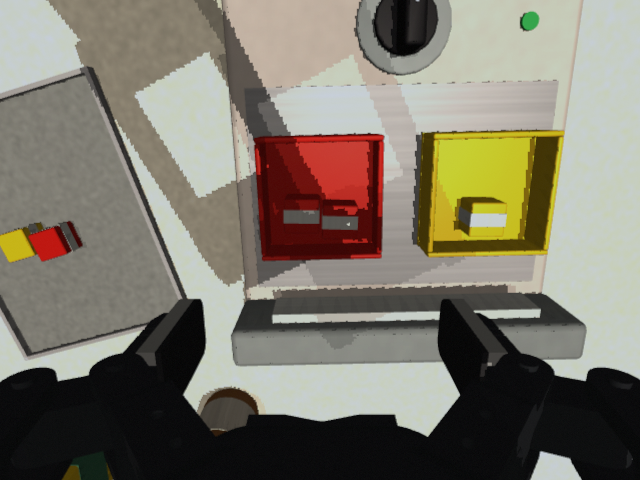

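Both reds lie in the red pot at (302,212) and (340,218). The last red can now be gripped along x.

Emit:
send_rows:
  steps:
    - {"x": -6,"y": -40,"z": 0,"wx": 0,"wy": 0,"wz": 9,"hand": 0}
    - {"x": -12,"y": -80,"z": 0,"wx": 0,"wy": 0,"wz": 18,"hand": 0}
    - {"x": -18,"y": -120,"z": 10,"wx": 0,"wy": 0,"wz": 28,"hand": 0}
    - {"x": -24,"y": -160,"z": 30,"wx": 0,"wy": 0,"wz": 38,"hand": 0}
    - {"x": -30,"y": -200,"z": 50,"wx": 0,"wy": 0,"wz": 48,"hand": 0}
    - {"x": -36,"y": -235,"z": 70,"wx": 0,"wy": 0,"wz": 58,"hand": 0}
    - {"x": -37,"y": -242,"z": 90,"wx": 0,"wy": 0,"wz": 66,"hand": 0}
    - {"x": -37,"y": -242,"z": 90,"wx": 0,"wy": 0,"wz": 71.5,"hand": 0}
    - {"x": -37,"y": -242,"z": 90,"wx": 0,"wy": 0,"wz": 71.5,"hand": 0}
    - {"x": -37,"y": -242,"z": 90,"wx": 0,"wy": 0,"wz": 71.5,"hand": 0}

```text
time_s: 30.3
position: [0.5468, 0.0032, 0.1267]
eef_rot: [[-0.15, 0.989, -0.001], [0.989, 0.15, 0.0], [0.0, -0.001, -1.0]]
force: [0.4, 0.7, 0.0]
grip_width: 0.0854
grasp_force: 0.0
```

Run:
```python
from h import *
st();cubes()
to([545.5,3,7],down(8.5))
```

```text
t 30.3 p [546.8, 3.2, 126.7] yaw_y 8.6 z [-0.0, 0.0, -1.0] w 85.4 g 0.0 F [0.4, 0.7, 0.0]
red1 [544.0, -3.0, 15.0] 0.61
  tr 0.89 px [318.0, 234.0] c [546.0, 6.0] size [26, 30] ang [9, 99]
yellow1 [537.0, -26.0, 20.0] 0.91
  tr 0.96 px [306.0, 274.0] c [542.0, -22.0] size [33, 26] ang [93, 4]
row xyz [0.1, -2.0, 120.7] w [0.0, 0.0, 0.1]
```

Emit:
send_rows:
  steps:
    - {"x": 1,"y": -1,"z": 50,"wx": 0,"wy": 0,"wz": 0,"hand": 0}
    - {"x": 1,"y": -1,"z": 90,"wx": 0,"wy": 0,"wz": 0,"hand": 0}
    - {"x": 1,"y": -1,"z": 114,"wx": 0,"wy": 0,"wz": 0,"hand": 0}
    - {"x": 1,"y": -1,"z": 120,"wx": 0,"wy": 0,"wz": 0,"hand": 0}
    - {"x": 1,"y": -1,"z": 120,"wx": 0,"wy": 0,"wz": 0,"hand": 1}
    - {"x": 1,"y": -1,"z": 120,"wx": 0,"wy": 0,"wz": 0,"hand": 1}
    - {"x": 1,"y": -1,"z": 120,"wx": 0,"wy": 0,"wz": 0,"hand": 1}
    - {"x": 1,"y": -1,"z": 120,"wx": 0,"wy": 0,"wz": 0,"hand": 1}
    - {"x": 1,"y": -1,"z": 120,"wx": 0,"wy": 0,"wz": 0,"hand": 1}
  force: 40

```text
time_s: 31.68
position: [0.5473, 0.0037, 0.0088]
eef_rot: [[-0.148, 0.989, 0.002], [0.989, 0.148, -0.0], [-0.001, 0.002, -1.0]]
force: [-0.5, -0.1, 6.4]
grip_width: 0.0248
grasp_force: 40.3
```

Emit:
send_rows:
  steps:
    - {"x": 0,"y": 0,"z": -25,"wx": 0,"wy": 0,"wz": 0,"hand": 1}
    - {"x": 0,"y": 0,"z": -80,"wx": 0,"wy": 0,"wz": 0,"hand": 1}
    - {"x": 0,"y": 0,"z": -140,"wx": 0,"wy": 0,"wz": 0,"hand": 1}
    - {"x": 0,"y": 0,"z": -150,"wx": 0,"wy": 0,"wz": 0,"hand": 1}

```text
time_s: 32.17
position: [0.5494, 0.0035, 0.163]
eef_rot: [[-0.148, 0.989, 0.009], [0.989, 0.148, -0.001], [-0.003, 0.009, -1.0]]
force: [-0.9, 0.3, 0.0]
grip_width: 0.0254
grasp_force: 39.5
```

Run:
```python
from h import *
st();f=ctrl.grab_frame('wrist');lm(['red1','yellow1'],f,3)
to([516,253,150],down(80))
```

```text
t 32.17 p [549.4, 3.5, 163.0] yaw_y 8.5 z [0.01, -0.0, -1.0] w 25.4 g 39.5 F [-0.9, 0.3, 0.0]
red1 [549.0, -3.0, 167.0] 0.84
yellow1 [540.0, -27.0, 19.0] 0.86
row xyz [250.8, 7.3, 7.2] w [-0.0, -0.0, -71.5]
```

Emit:
send_rows:
  steps:
    - {"x": 25,"y": 1,"z": -15,"wx": 0,"wy": 0,"wz": -7,"hand": 1}
    - {"x": 60,"y": 2,"z": -15,"wx": 0,"wy": 0,"wz": -16,"hand": 1}
    - {"x": 95,"y": 3,"z": -15,"wx": 0,"wy": 0,"wz": -25,"hand": 1}
    - {"x": 130,"y": 4,"z": -15,"wx": 0,"wy": 0,"wz": -35,"hand": 1}
    - {"x": 170,"y": 5,"z": -15,"wx": 0,"wy": 0,"wz": -45,"hand": 1}
    - {"x": 210,"y": 6,"z": -10,"wx": 0,"wy": 0,"wz": -55,"hand": 1}
    - {"x": 240,"y": 7,"z": 0,"wx": 0,"wy": 0,"wz": -64,"hand": 1}
    - {"x": 251,"y": 7,"z": 15,"wx": 0,"wy": 0,"wz": -71.5,"hand": 1}
    - {"x": 251,"y": 7,"z": 30,"wx": 0,"wy": 0,"wz": -71.5,"hand": 1}
    - {"x": 251,"y": 7,"z": 30,"wx": 0,"wy": 0,"wz": -71.5,"hand": 1}

```text
time_s: 33.58
position: [0.5138, 0.2519, 0.1241]
eef_rot: [[-0.984, 0.176, -0.006], [0.176, 0.984, -0.002], [0.005, -0.003, -1.0]]
force: [-1.1, 1.0, 0.1]
grip_width: 0.0253
grasp_force: 39.5
```

Run:
```python
from h import *
st();to([516.5,253,68],down(80))
```

```text
t 33.58 p [513.8, 251.9, 124.1] yaw_y 79.9 z [-0.01, -0.0, -1.0] w 25.3 g 39.5 F [-1.1, 1.0, 0.1]
row xyz [-2.7, 1.7, 56.1] w [-0.2, -0.3, -0.1]
```

Emit:
send_rows:
  steps:
    - {"x": -1,"y": 1,"z": 25,"wx": 0,"wy": 0,"wz": 0,"hand": 1}
    - {"x": -1,"y": 1,"z": 45,"wx": 0,"wy": 0,"wz": 0,"hand": 1}
    - {"x": -1,"y": 1,"z": 56,"wx": 0,"wy": 0,"wz": 0,"hand": 1}
    - {"x": -1,"y": 1,"z": 56,"wx": 0,"wy": 0,"wz": 0,"hand": 1}
    - {"x": -1,"y": 1,"z": 56,"wx": 0,"wy": 0,"wz": 0,"hand": 0.55}
    - {"x": -1,"y": 1,"z": 56,"wx": 0,"wy": 0,"wz": 0,"hand": 0.55}
    - {"x": -1,"y": 1,"z": 56,"wx": 0,"wy": 0,"wz": 0,"hand": 0.55}
    - {"x": -1,"y": 1,"z": 15,"wx": 0,"wy": 0,"wz": 0,"hand": 0.55}
    - {"x": -1,"y": 1,"z": -40,"wx": 0,"wy": 0,"wz": 0,"hand": 0.55}
    - {"x": -1,"y": 1,"z": -90,"wx": 0,"wy": 0,"wz": 0,"hand": 0.55}

```text
time_s: 34.83
position: [0.5171, 0.254, 0.2197]
eef_rot: [[-0.985, 0.173, 0.001], [0.173, 0.985, 0.0], [-0.001, 0.0, -1.0]]
force: [0.9, 0.0, 0.2]
grip_width: 0.0385
grasp_force: 0.0
```

Run:
```python
from h import *
st();f=cubes()
to([541,-26,130],down(7))
```

```text
t 34.83 p [517.1, 254.0, 219.7] yaw_y 80.0 z [0.0, 0.0, -1.0] w 38.5 g 0.0 F [0.9, 0.0, 0.2]
red1 [518.0, 250.0, 65.0] 0.94
red1 [545.0, 234.0, 68.0] 0.88
red1 [554.0, 259.0, 68.0] 0.76
  tr 0.9 px [340.0, 266.0] c [574.0, 262.0] size [30, 39] ang [80, 171]
  tr 0.85 px [303.0, 260.0] c [563.0, 230.0] size [30, 38] ang [80, 170]
  tr 0.78 px [322.0, 220.0] c [529.0, 253.0] size [32, 34] ang [80, 171]
yellow1 [541.0, -28.0, 18.0] 0.79
yellow1 [574.0, 371.0, 66.0] 0.59
  tr 0.82 px [478.0, 263.0] c [593.0, 385.0] size [40, 38] ang [80, 177]
  tr 0.58 px [33.0, 281.0] c [540.0, -15.0] size [45, 29] ang [106, 6]
row xyz [-72.3, -271.5, 87.3] w [0.0, 0.0, 73.0]
```

All three reds are in. Next is the last yellow.

Emit:
send_rows:
  steps:
    - {"x": -12,"y": -40,"z": 0,"wx": 0,"wy": 0,"wz": 9,"hand": 0}
    - {"x": -24,"y": -85,"z": 0,"wx": 0,"wy": 0,"wz": 18,"hand": 0}
    - {"x": -36,"y": -130,"z": 10,"wx": 0,"wy": 0,"wz": 28,"hand": 0}
    - {"x": -48,"y": -175,"z": 30,"wx": 0,"wy": 0,"wz": 38,"hand": 0}
    - {"x": -58,"y": -220,"z": 50,"wx": 0,"wy": 0,"wz": 48,"hand": 0}
    - {"x": -68,"y": -260,"z": 70,"wx": 0,"wy": 0,"wz": 58,"hand": 0}
    - {"x": -72,"y": -271,"z": 90,"wx": 0,"wy": 0,"wz": 66,"hand": 0}
    - {"x": -72,"y": -271,"z": 90,"wx": 0,"wy": 0,"wz": 73,"hand": 0}
    - {"x": -72,"y": -271,"z": 90,"wx": 0,"wy": 0,"wz": 73,"hand": 0}
    - {"x": -72,"y": -271,"z": 90,"wx": 0,"wy": 0,"wz": 73,"hand": 0}

```text
time_s: 36.33
position: [0.5405, -0.0252, 0.1267]
eef_rot: [[-0.125, 0.992, -0.001], [0.992, 0.125, 0.0], [0.0, -0.001, -1.0]]
force: [0.2, 0.6, 0.3]
grip_width: 0.0855
grasp_force: 0.0
```

Run:
```python
from h import *
st();cubes()
to([541,-26,7],down(7))
```

```text
t 36.33 p [540.5, -25.2, 126.7] yaw_y 7.2 z [-0.0, 0.0, -1.0] w 85.5 g 0.0 F [0.2, 0.6, 0.3]
yellow1 [541.0, -26.0, 19.0] 0.93
  tr 0.76 px [323.0, 235.0] c [543.0, -23.0] size [25, 30] ang [7, 98]
row xyz [-0.7, -0.3, 120.7] w [0.0, 0.0, 0.1]
```

Emit:
send_rows:
  steps:
    - {"x": 0,"y": 1,"z": 50,"wx": 0,"wy": 0,"wz": 0,"hand": 0}
    - {"x": 0,"y": 1,"z": 90,"wx": 0,"wy": 0,"wz": 0,"hand": 0}
    - {"x": 0,"y": 1,"z": 114,"wx": 0,"wy": 0,"wz": 0,"hand": 0}
    - {"x": 0,"y": 1,"z": 120,"wx": 0,"wy": 0,"wz": 0,"hand": 0}
    - {"x": 0,"y": 1,"z": 120,"wx": 0,"wy": 0,"wz": 0,"hand": 1}
    - {"x": 0,"y": 1,"z": 120,"wx": 0,"wy": 0,"wz": 0,"hand": 1}
    - {"x": 0,"y": 1,"z": 120,"wx": 0,"wy": 0,"wz": 0,"hand": 1}
    - {"x": 0,"y": 1,"z": 120,"wx": 0,"wy": 0,"wz": 0,"hand": 1}
    - {"x": 0,"y": 1,"z": 120,"wx": 0,"wy": 0,"wz": 0,"hand": 1}
  force: 40

```text
time_s: 37.7
position: [0.5431, -0.0255, 0.0088]
eef_rot: [[-0.122, 0.992, 0.002], [0.993, 0.122, -0.0], [-0.001, 0.002, -1.0]]
force: [-1.0, 0.2, 6.3]
grip_width: 0.0255
grasp_force: 40.3
```

Emit:
send_rows:
  steps:
    - {"x": 0,"y": 0,"z": -25,"wx": 0,"wy": 0,"wz": 0,"hand": 1}
    - {"x": 0,"y": 0,"z": -80,"wx": 0,"wy": 0,"wz": 0,"hand": 1}
    - {"x": 0,"y": 0,"z": -140,"wx": 0,"wy": 0,"wz": 0,"hand": 1}
    - {"x": 0,"y": 0,"z": -150,"wx": 0,"wy": 0,"wz": 0,"hand": 1}

```text
time_s: 38.2
position: [0.5452, -0.0259, 0.163]
eef_rot: [[-0.122, 0.992, 0.009], [0.992, 0.122, -0.002], [-0.003, 0.009, -1.0]]
force: [0.0, -0.9, -1.1]
grip_width: 0.0253
grasp_force: 39.5
```

Run:
```python
from h import *
st();f=ctrl.grab_frame('wrist');lm(['red1','yellow1'],f,3)
to([539,374,150],down(80))
```

```text
t 38.2 p [545.2, -25.9, 163.0] yaw_y 7.0 z [0.01, -0.0, -1.0] w 25.3 g 39.5 F [0.0, -0.9, -1.1]
row xyz [396.6, 46.1, 7.2] w [-0.0, -0.0, -73.0]
```

Emit:
send_rows:
  steps:
    - {"x": 25,"y": 3,"z": -20,"wx": 0,"wy": 0,"wz": -6,"hand": 1}
    - {"x": 75,"y": 8,"z": -20,"wx": 0,"wy": 0,"wz": -14,"hand": 1}
    - {"x": 130,"y": 15,"z": -20,"wx": 0,"wy": 0,"wz": -23,"hand": 1}
    - {"x": 185,"y": 22,"z": -20,"wx": 0,"wy": 0,"wz": -32,"hand": 1}
    - {"x": 240,"y": 28,"z": -20,"wx": 0,"wy": 0,"wz": -41,"hand": 1}
    - {"x": 295,"y": 34,"z": -15,"wx": 0,"wy": 0,"wz": -50,"hand": 1}
    - {"x": 345,"y": 40,"z": -5,"wx": 0,"wy": 0,"wz": -60,"hand": 1}
    - {"x": 385,"y": 45,"z": 5,"wx": 0,"wy": 0,"wz": -68,"hand": 1}
    - {"x": 398,"y": 46,"z": 20,"wx": 0,"wy": 0,"wz": -73,"hand": 1}
    - {"x": 398,"y": 46,"z": 30,"wx": 0,"wy": 0,"wz": -73,"hand": 1}

```text
time_s: 39.6
position: [0.5367, 0.3753, 0.1233]
eef_rot: [[-0.985, 0.172, -0.005], [0.172, 0.985, -0.003], [0.005, -0.004, -1.0]]
force: [0.5, 0.4, -0.9]
grip_width: 0.0251
grasp_force: 39.5
```

Run:
```python
from h import *
st();to([539,376,68],down(80))
```

```text
t 39.6 p [536.7, 375.3, 123.3] yaw_y 80.1 z [-0.01, -0.0, -1.0] w 25.1 g 39.5 F [0.5, 0.4, -0.9]
row xyz [-2.4, 1.3, 55.3] w [-0.2, -0.3, 0.1]
```

Emit:
send_rows:
  steps:
    - {"x": 0,"y": 0,"z": 25,"wx": 0,"wy": 0,"wz": 0,"hand": 1}
    - {"x": 0,"y": 0,"z": 45,"wx": 0,"wy": 0,"wz": 0,"hand": 1}
    - {"x": 0,"y": 0,"z": 56,"wx": 0,"wy": 0,"wz": 0,"hand": 1}
    - {"x": 0,"y": 0,"z": 56,"wx": 0,"wy": 0,"wz": 0,"hand": 1}
    - {"x": 0,"y": 0,"z": 56,"wx": 0,"wy": 0,"wz": 0,"hand": 0.55}
    - {"x": 0,"y": 0,"z": 56,"wx": 0,"wy": 0,"wz": 0,"hand": 0.55}
    - {"x": 0,"y": 0,"z": 56,"wx": 0,"wy": 0,"wz": 0,"hand": 0.55}
    - {"x": 0,"y": 0,"z": 15,"wx": 0,"wy": 0,"wz": 0,"hand": 0.55}
    - {"x": 0,"y": 0,"z": -40,"wx": 0,"wy": 0,"wz": 0,"hand": 0.55}
    - {"x": 0,"y": 0,"z": -90,"wx": 0,"wy": 0,"wz": 0,"hand": 0.55}

```text
time_s: 40.85
position: [0.5391, 0.3754, 0.2197]
eef_rot: [[-0.985, 0.173, 0.001], [0.173, 0.985, 0.0], [-0.001, 0.001, -1.0]]
force: [0.7, 0.9, 0.1]
grip_width: 0.0386
grasp_force: 0.0
```

Run:
```python
from h import *
st();f=ctrl.grab_frame('wrist');save(f,'w8');lm(['red1','yellow1','knob_grip'],f,3)
```

```text
t 40.85 p [539.1, 375.4, 219.7] yaw_y 80.0 z [0.0, 0.0, -1.0] w 38.6 g 0.0 F [0.7, 0.9, 0.1]
red1 [520.0, 247.0, 68.0] 0.87
red1 [544.0, 234.0, 65.0] 0.79
red1 [557.0, 258.0, 66.0] 0.59
yellow1 [543.0, 372.0, 69.0] 0.97
yellow1 [572.0, 371.0, 68.0] 0.77
knob_grip [429.0, 333.0, 89.0] 0.91
```

View pics/w8.png

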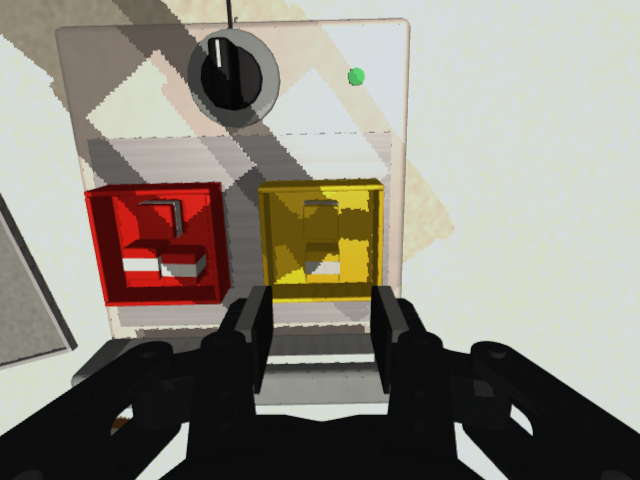

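All five cubes are in their pots: reds around (150,235) and yellows at (321,215) and (321,262). The knob bar is at (230,72) along the sealer's x. I'll go to the knob now.

Run:
```python
from h import *
to([428.5,332,140],down(80))
```

```text
row xyz [102.4, -62.7, 79.3] w [0.1, 0.2, 0.0]
```

Emit:
send_rows:
  steps:
    - {"x": 45,"y": -28,"z": 10,"wx": 0,"wy": 0,"wz": 0,"hand": 0}
    - {"x": 85,"y": -52,"z": 40,"wx": 0,"wy": 0,"wz": 0,"hand": 0}
    - {"x": 102,"y": -63,"z": 79,"wx": 0,"wy": 0,"wz": 0,"hand": 0}
    - {"x": 102,"y": -63,"z": 79,"wx": 0,"wy": 0,"wz": 0,"hand": 0}
    - {"x": 102,"y": -63,"z": 79,"wx": 0,"wy": 0,"wz": 0,"hand": 0}

```text
time_s: 41.68
position: [0.4288, 0.3314, 0.1393]
eef_rot: [[-0.985, 0.173, 0.001], [0.173, 0.985, 0.001], [-0.001, 0.001, -1.0]]
force: [-0.0, 0.2, 0.1]
grip_width: 0.0855
grasp_force: 0.0
```

Run:
```python
from h import *
st();f=ctrl.grab_frame('wrist');save(f,'w9');lm(['knob_grip'],f,2)
to([428.5,332,69],down(80))
```

```text
t 41.67 p [428.8, 331.4, 139.3] yaw_y 80.0 z [0.0, 0.0, -1.0] w 85.5 g 0.0 F [-0.0, 0.2, 0.1]
knob_grip [429.0, 336.0, 84.0] 0.55
row xyz [1.4, -0.2, 71.4] w [0.1, 0.2, 0.0]
```

View pics/w9.png

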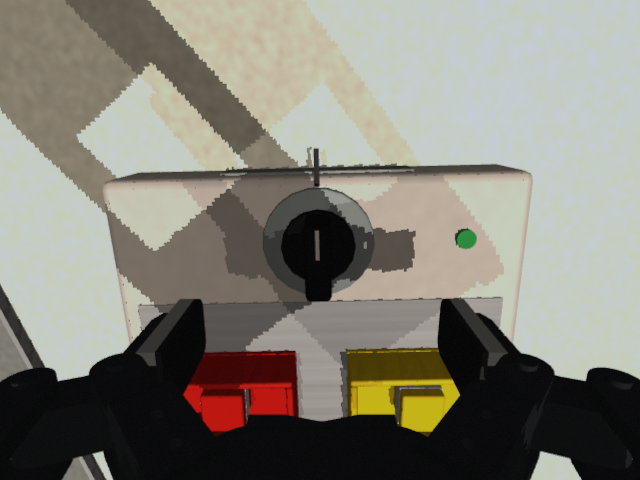

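The knob is centred between the fingers at (318,245) with its bar in line with the image vertical. I'll descend and grip it.

Emit:
send_rows:
  steps:
    - {"x": 0,"y": 0,"z": 35,"wx": 0,"wy": 0,"wz": 0,"hand": 0}
    - {"x": 0,"y": 0,"z": 60,"wx": 0,"wy": 0,"wz": 0,"hand": 0}
    - {"x": 0,"y": 0,"z": 70,"wx": 0,"wy": 0,"wz": 0,"hand": 0}
    - {"x": 0,"y": 0,"z": 70,"wx": 0,"wy": 0,"wz": 0,"hand": 1}
    - {"x": 0,"y": 0,"z": 70,"wx": 0,"wy": 0,"wz": 0,"hand": 1}
    - {"x": 0,"y": 0,"z": 70,"wx": 0,"wy": 0,"wz": 0,"hand": 1}
    - {"x": 0,"y": 0,"z": 70,"wx": 0,"wy": 0,"wz": 0,"hand": 1}
    - {"x": 0,"y": 0,"z": 70,"wx": 0,"wy": 0,"wz": 0,"hand": 1}
    - {"x": 0,"y": 0,"z": 70,"wx": 0,"wy": 0,"wz": 0,"hand": 1}
  force: 80

```text
time_s: 42.9
position: [0.4279, 0.3299, 0.0697]
eef_rot: [[-0.985, 0.173, 0.0], [0.173, 0.985, -0.002], [-0.001, -0.002, -1.0]]
force: [-2.2, -7.7, 9.0]
grip_width: 0.0125
grasp_force: 79.1
```

Emit:
send_rows:
  steps:
    - {"x": 0,"y": 0,"z": 0,"wx": 0,"wy": 0,"wz": 5,"hand": 1}
    - {"x": 0,"y": 0,"z": 0,"wx": 0,"wy": 0,"wz": 13,"hand": 1}
    - {"x": 0,"y": 0,"z": 0,"wx": 0,"wy": 0,"wz": 22,"hand": 1}
    - {"x": 0,"y": 0,"z": 0,"wx": 0,"wy": 0,"wz": 31,"hand": 1}
    - {"x": 0,"y": 0,"z": 0,"wx": 0,"wy": 0,"wz": 40,"hand": 1}
    - {"x": 0,"y": 0,"z": 0,"wx": 0,"wy": 0,"wz": 49,"hand": 1}
    - {"x": 0,"y": 0,"z": 0,"wx": 0,"wy": 0,"wz": 57,"hand": 1}
    - {"x": 0,"y": 0,"z": 0,"wx": 0,"wy": 0,"wz": 62,"hand": 1}
    - {"x": 0,"y": 0,"z": 0,"wx": 0,"wy": 0,"wz": 62,"hand": 1}

```text
time_s: 44.02
position: [0.4283, 0.3301, 0.0697]
eef_rot: [[-0.308, 0.951, 0.001], [0.951, 0.308, -0.001], [-0.002, 0.0, -1.0]]
force: [-1.3, -5.1, 7.0]
grip_width: 0.0124
grasp_force: 78.8
```

Emit:
send_rows:
  steps:
    - {"x": 0,"y": 0,"z": 0,"wx": 0,"wy": 0,"wz": 0,"hand": 0}
    - {"x": 0,"y": 0,"z": 0,"wx": 0,"wy": 0,"wz": 0,"hand": 0}
    - {"x": 0,"y": 0,"z": 0,"wx": 0,"wy": 0,"wz": 0,"hand": 0}
    - {"x": 0,"y": 0,"z": 0,"wx": 0,"wy": 0,"wz": 0,"hand": 0}
    - {"x": 0,"y": 0,"z": -40,"wx": 0,"wy": 0,"wz": -5,"hand": 0}
    - {"x": 0,"y": 0,"z": -95,"wx": 0,"wy": 0,"wz": -15,"hand": 0}
    - {"x": 0,"y": 0,"z": -140,"wx": 0,"wy": 0,"wz": -25,"hand": 0}
    - {"x": 0,"y": 0,"z": -150,"wx": 0,"wy": 0,"wz": -35,"hand": 0}
    - {"x": 0,"y": 0,"z": -150,"wx": 0,"wy": 0,"wz": -45,"hand": 0}
    - {"x": 0,"y": 0,"z": -150,"wx": 0,"wy": 0,"wz": -45,"hand": 0}

```text
time_s: 45.28
position: [0.4276, 0.331, 0.2186]
eef_rot: [[-0.891, 0.455, 0.0], [0.455, 0.891, 0.0], [-0.0, 0.0, -1.0]]
force: [-0.8, -1.0, -0.3]
grip_width: 0.0857
grasp_force: 0.0
```

Run:
```python
from h import *
st();f=ctrl.grab_frame('wrist');g=ctrl.grab_frame('side');lm(['red1','yellow1'],f,3);lm(['tin','tin_lip'],g)
save({'color':np.hstack([cv2.resize(f['color'],(400,300)),cv2.resize(g['color'][290:400,340:487],(400,300))])},'w10')
```

```text
t 45.27 p [427.6, 331.0, 218.6] yaw_y 62.9 z [0.0, 0.0, -1.0] w 85.7 g 0.0 F [-0.8, -1.0, -0.3]
red1 [547.0, 234.0, 68.0] 0.83
red1 [520.0, 248.0, 66.0] 0.77
red1 [554.0, 263.0, 67.0] 0.75
yellow1 [574.0, 372.0, 66.0] 0.92
tin [535.0, -325.0, 6.0] 0.59
tin_lip [484.0, -311.0, 2.0] 0.86
```

View pics/w10.png

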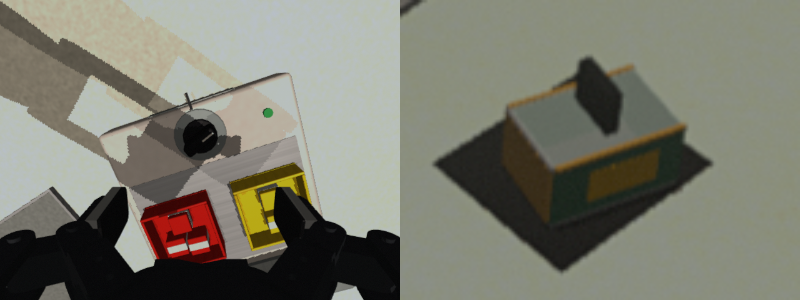

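The knob mark at (207,135) now points well clockwise and stays there. The cubes are in their pots, and the tin stands upright on its mat with the flap shut.

```bash
python3 -c "
from h import *
print(ctrl.hand_in())"
```

```text
the job is handed in; nothing more can be done
None
```

I poured the tin and stood it back upright on its mat with the flap shut, put all five cubes (three red, two yellow) in their own pots, turned the knob past its click, and handed the job in at about 45 s; the verdict was not shown.

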